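# Fork the reservoir off its hook and seat it on the pump

### The arm

A 7-joint arm with a two-finger parallel gripper is mounted at the origin on the work surface. World frame = base frame: x ahead of the robot, y to its left, z up, the work surface at z = 0. Lengths are in m, angles in rad, forces in N, time in s.
With the tool pointing down it reaches from about 0.4 to 0.875 m from the base axis. Payload 19.3 kg.
Tool frame: the origin (TCP) lies between the finger pads; the fingertips stand 17 mm ahead of it and the grasp point (between the pads) lies 2 mm behind it; x points along the fingers, y is the direction in which the jaws open and shut, and the axes are right-handed (so a half turn about x gives the same grasp; the last joint's range is limited). The gripper opens to 85 mm and grips with 20 to 120 N. Pads are 22 mm wide; open, the fingers measure 114 mm over their backs; the gripper's body (76 mm by 85 mm) begins 54 mm behind the grasp point. The pads swing forward as they close: fully open they stand 13 mm farther back than shut.
Start: joints at [-1.266, 0.521, -0.036, 1.599, 0.021, 1.021, -0.113], TCP at [0.229, 0.582, 0.248] pointing down, gripper open.
Joint ranges: [-2.91, 2.91], [-0.3, 2.13], [-1.5, 1.42], [0.17, 2.43], [-1.26, 4.41], [0.16, 1.93], [-2.52, 2.52]. Speed limits (rad/s): [1.89, 1.89, 2.39, 2.39, 3.01, 3.01, 3.01].

### API

Orientations are given as [roll, pitch, yaw] about the fixed x, y, z axes, in that order (R = Rz(yaw) Ry(pitch) Rx(roll)).
In Python, from workcell import bot gives the robot as it stands.
- The arm moves only by the shell command python3 -m creep 'ROWS' [FORCE]. ROWS is JSON, a list of rows, each an object of numbers: "wx", "wy", "wz": the turn, a rotation vector about the tool's x, y, z in degrees; "tx", "ty", "tz": the shift along the tool's x, y, z in m; "claw": the closure, from 0 (fully open) to 1 (shut). A call has 1 to 8 rows; each row is the pose to reach, as a shift and turn from the pose measured when the call began, along the tool's axes at that moment; what a row does not reach only later rows make up. A row lasts 1/10 s, in which the tool goes at most 50 mm and 8.59 degrees, less where a joint would pass 70% of its speed; a pose out of reach is approached as far as the arm can. A call with a gripper value outside its range is refused whole. The fingers move at their own pace and stop on an object; FORCE is the grip in N (left out, the last holds). Time passes only in rows, so rows that repeat a pose let the fingers close. It gives the time, the measured TCP pose, the force and the opening at its end, in the units of the state.
- bot.observe(): the state, without advancing time (a new reading comes with each control period).
- bot.grab_frame(name): name is "scene" or "top"; returns the picture (400x640x3 uint8, blue, green, red); there is no depth.
- bot.get_calibration(name): a dict with "fx", "fy", "cx", "cy" (pixels), "dist_coeffs" ([k1, k2, p1, p2, k3] as OpenCV has them; the pictures are not rectified), "R" (3x3) and "t" (3): a world point X has camera coordinates R X + t. Camera axes: x right, y down, z forward; pixel columns grow to the right and rows downward; lengths in m; the calibration is good to about 2 mm. A picture is of the moment at which its call begins. get_calibration takes no time and is no camera call.
- bot.job_done(): hands the job in, once; it reports no verdict.
The state is a dict: "clock": time; "qpos": joint angles; "qd": joint speeds; "joint_efforts": joint torques, N m; "position": TCP position; "tool_rot": TCP orientation; "force": force on the tool from outside, world axes, zero at the start; "moment": the same for the moment, N m; "grip_width": finger opening in m.
Only numpy, scipy, OpenCV 4.12 (cv2) and the standard library are available. Lean on these libraries where they do the work, as an engineer would, in place of code of your own. Each camera call takes 0.05 s, during which the arm holds its last target.

### The job

With the yellow-handled lifting fork, lift the blue-capped reservoir by its strap handle up and off its hook, carry it on the fork and set it gently down, upright and fully home, in the round socket of the pump; neither gripper nor arm may touch that reservoir. Then draw the fork out and stand it back upright in its white tray. Leave the red-capped spare hanging, and the bottle and the fan where they are.

Things in the scene. Friction and masses are not known exactly. Their poses are not given: they have to be found in the camera images.
- tank: Reservoir to move: frosted pale round tank with BLUE cap and strap handle, 0.2 to 0.4 kg. Origin: centre of its underside; z up its axis, y along the strap. Body 68 mm across, foot tapering to 52 mm over the lowest 14 mm; cap 88 mm across, 88 to 100 mm up; 160 mm tall with strap. Hangs by the strap's middle on stand_a, underside 22 mm above the table, yaw within 0.06 rad of the stand's.
- tank_strap (a point): Middle of the underside of the blue strap, 152 mm above the tank's origin. The strap is rigid: a flat level bar 86 mm long (y), 16 mm wide (x), 8 mm thick, 52 mm clear above the cap, on two end uprights with inner faces at y = +-37 mm.
- spare: The spare reservoir: same shape and size, RED cap and strap. Hangs on stand_b in the same way; to be left hanging.
- stand_a: Fixed hook stand carrying the blue-capped tank (stands a and b swap places at random). Origin: on the table straight below the saddle where the strap rests; x points from the hook's open end to the post. Post at x = 70 to 86 mm, 24 mm wide, 180 mm high; base plate x = 20 to 130 mm, 120 mm wide, 10 mm thick.
- stand_a_saddle (a point): Top of stand_a's orange arm under the strap, 174 mm above the table. The flat arm, 16 mm wide (y), 10 mm thick, runs along x from the post to x = -24 mm; at that open end (x = -24 to -18 mm) a lip stands 12 mm above the saddle: the strap must rise over 12 mm before it moves towards -x, but the cap meets the arm if it rises 42 mm.
- stand_b: Fixed hook stand, same as stand_a, that carries the red-capped spare.
- pump: Fixed pump: grey block 100 x 100 x 25 mm with a white round socket on top. Origin: centre of its underside. Socket: inner diameter 74 mm, outer 98 mm, rim 49 mm above the table, 20 mm deep, axis vertical through the origin.
- pump_socket (a point): Centre of the pump socket's floor, 29 mm above the table: where the centre of the reservoir's underside belongs.
- fork: Loose lifting fork, 0.22 kg, upright in its tray. Origin: centre of its underside, on the grip's axis; z up, x the way the prongs point. Yellow square grip 26 x 26 mm (sides along x, y), 68 to 128 mm up, taken from above. Below it an open C, seen from the side: arm under the grip (60 to 68 mm up), rear plate 48 mm wide at x = -38 to -32 mm, and two prongs at the bottom.
- fork_prongs (a point): Where the strap best rides: midway between the prongs, on the level of their tops, at x = 12, z = 7 mm in the fork's frame. The flat level prongs run from x = -38 to 38 mm at y = +-20 mm, each 8 mm wide; upturned tips at x = 32 to 38 mm reach 19 mm above the origin. The 32 mm gap between them passes either side of a stand's arm.
- tray: Fixed white open tray in which the fork stands, 106 (x) x 78 (y) mm outside, 96 x 68 mm inside, walls 16 mm high, floor 5 mm thick. Origin: centre of its underside; the fork stands with its x along the tray's x (within 0.08 rad). Tray and pump swap places at random.
- bottle: Bystander: closed green bottle, 60 mm across, 170 mm tall, loose. Origin: centre of its underside.
- fan: Bystander: square black fan lying flat, 120 x 120 x 25 mm, loose. Origin: centre of its underside.
Mind the look-alikes: they are no part of the job. What is shaped like the tank but brown or pink is not meant.

How it is judged:
By the outcome, as a careful person would: the job done as asked, in the order asked, and still so for the second after the job is handed in, with the robot touching nothing.
It also fails if it takes over 72 s, if anything falls off the work surface, if the arm or the gripper's body presses on something with over 40 N, if the wrist force passes 120 N, or if a joint passes its speed limit or range.

## Working session

There is one attempt and no reset: what is moved stays moved. The work goes in short steps, Python scripts to look and compute and a shell command to move; the robot and the scene stay as the last step left them, time stands still between calls to the robot, and variables do not carry over. Pictures are saved under pics/ and viewed, and the job is handed in when it is done.

```bash
ls; mkdir -p pics; python3 - <<'E'
from workcell import bot
import cv2,numpy as np
print(bot.observe())
for n in("scene","top"):
    cv2.imwrite(f"pics/{n}0.png",bot.grab_frame(n)); c=bot.get_calibration(n); print({k:np.round(np.array(v),4).tolist() for k,v in c.items()})
E
```

```text
pics
{'clock': 0.0, 'qpos': array([-1.26620495,  0.52199355, -0.03633565,  1.6000123 ,  0.0212068 ,
        1.02109069, -0.11280211]), 'qd': array([ 8.84516417e-05,  9.77247820e-04, -1.08001473e-03, -7.95346732e-04,
       -5.65720959e-04,  8.89403670e-04, -8.98359239e-04]), 'joint_efforts': array([ 8.08545283e-04, -9.27110481e+01,  1.98025323e+00, -3.69936061e+01,
        1.78530923e-02,  8.23671377e-03, -4.82720100e-05]), 'position': array([0.22871263, 0.58130591, 0.24773684]), 'tool_rot': array([-1.49776922,  1.56967768, -1.8725619 ]), 'force': array([0.93719581, 0.15847121, 0.32894241]), 'moment': array([ 0.00315969, -0.07521269,  0.01828491]), 'grip_width': 0.08549675998165579}
{'fx': 516.3079, 'fy': 516.3079, 'cx': 323.8713, 'cy': 204.0754, 'dist_coeffs': [-0.0785, 0.0, 0.0, 0.0, 0.0], 'R': [[0.1407, 0.99, -0.0105], [0.7314, -0.1111, -0.6729], [-0.6673, 0.087, -0.7397]], 't': [-0.124, -0.307, 1.6215]}
{'fx': 502.397, 'fy': 502.397, 'cx': 318.4706, 'cy': 198.4724, 'dist_coeffs': [-0.002, 0.0, 0.0, 0.0, 0.0], 'R': [[0.0046, -0.9998, -0.0189], [-0.9944, -0.0026, -0.1055], [0.1055, 0.0193, -0.9942]], 't': [0.0561, 0.5493, 1.1751]}
```

View pics/scene0.png

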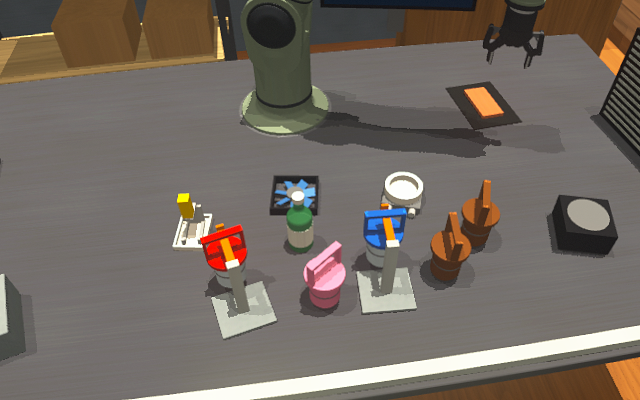

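View pics/top0.png

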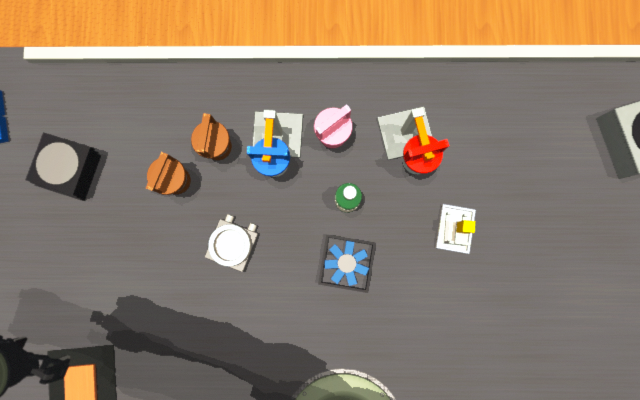

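```bash
python3 - <<'E'
import cv2,numpy as np
t=cv2.imread('pics/top0.png');s=cv2.imread('pics/scene0.png')
def c(im,x0,y0,x1,y1,w,h): return cv2.resize(im[y0:y1,x0:x1],(w,h),interpolation=cv2.INTER_CUBIC)
a=np.vstack([np.hstack([c(t,425,190,489,262,392,300) if 0 else c(t,420,190,500,260,400,300),c(s,160,180,240,260,400,300)]),
 np.hstack([c(t,235,95,315,185,400,300),c(s,345,180,425,320,400,300)])])
cv2.imwrite('pics/crop1.png',a)
a=np.hstack([c(t,190,205,270,285,400,400),c(s,365,160,445,230,400,400)])
cv2.imwrite('pics/crop2.png',a)
E
```

```text
(no output)
```

View pics/crop1.png

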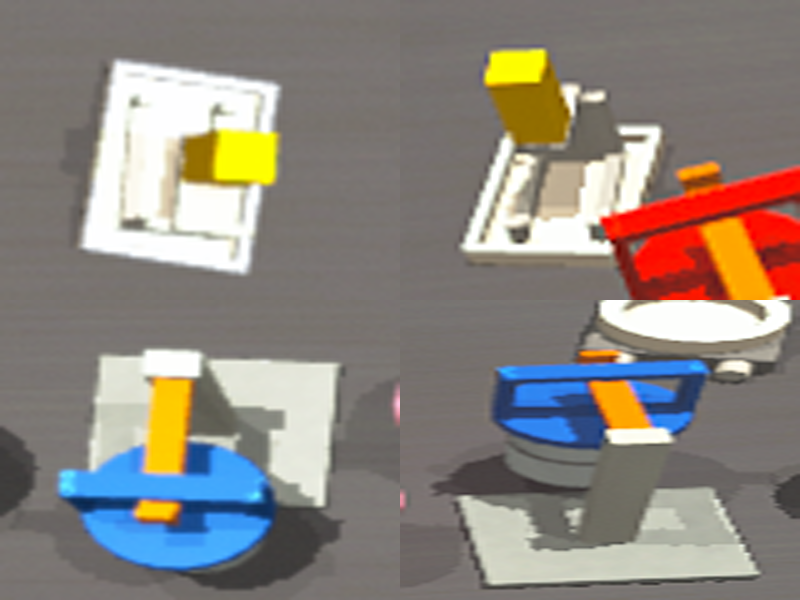

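View pics/crop2.png

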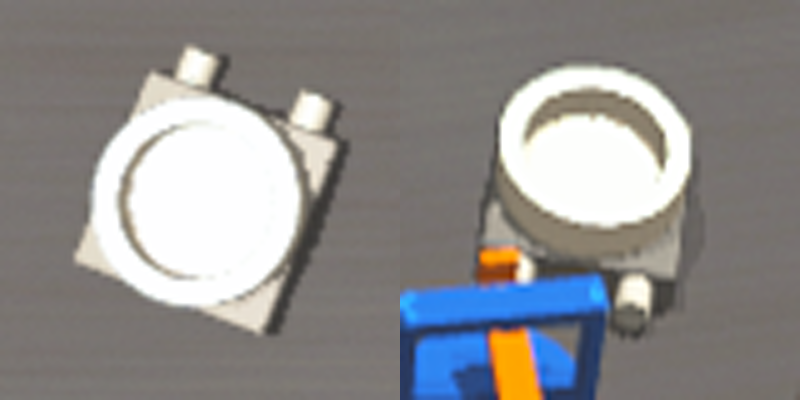

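```bash
cat > h.py <<'E'
from workcell import bot
import cv2,numpy as np
from scipy.spatial.transform import Rotation as Ro
C={n:bot.get_calibration(n) for n in("scene","top")}
def K(n):
    c=C[n];return np.array([[c['fx'],0,c['cx']],[0,c['fy'],c['cy']],[0,0,1.]]),np.array(c['dist_coeffs'],float),np.array(c['R'],float),np.array(c['t'],float)
def plane(n,px,z):
    k,d,R,t=K(n);u=cv2.undistortPoints(np.array(px,float).reshape(-1,1,2),k,d)[:,0]
    r=np.c_[u,np.ones(len(u))]@R;c=-R.T@t
    return (c+r*((z-c[2])/r[:,2])[:,None])[:,:2]
def proj(n,X):
    k,d,R,t=K(n);return cv2.projectPoints(np.array(X,float).reshape(-1,1,3),cv2.Rodrigues(R)[0],t,k,d)[0][:,0]
def blob(m,box,):
    x0,y0,x1,y1=box;w=np.zeros(m.shape,np.uint8);w[y0:y1,x0:x1]=m[y0:y1,x0:x1]
    cs=cv2.findContours(w.astype(np.uint8),cv2.RETR_EXTERNAL,cv2.CHAIN_APPROX_NONE)[0]
    return max(cs,key=cv2.contourArea)[:,0].astype(float)
def mask(im,lo,hi):return cv2.inRange(cv2.cvtColor(im,cv2.COLOR_BGR2HSV),lo,hi)
def rect(P):
    (c,s,a)=cv2.minAreaRect((P*1000).astype(np.float32));return np.round(c,1),np.round(s,1),round(a,1)
E
python3 - <<'E'
from h import *
t=cv2.imread('pics/top0.png');s=cv2.imread('pics/scene0.png')
for n,im,b in(('top',t,(455,210,485,240)),('scene',s,(170,185,200,222))):
    m=mask(im,(22,120,205),(35,255,255)); p=blob(m,b);print('yel',n,len(p),rect(plane(n,p,.133)))
# tray
m=mask(t,(0,0,150),(180,60,255));p=blob(m,(430,195,490,260));print('tray',rect(plane('top',p,.016)))
m=mask(s,(0,0,150),(180,60,255));p=blob(m,(165,205,216,256));print('tray s',rect(plane('scene',p,.016)))
# pump rim
for n,im,b,th in(('top',t,(190,205,270,285),205),('scene',s,(365,160,445,230),185)):
    m=mask(im,(0,0,th),(180,60,255)); p=blob(m,b);P=plane(n,p,.049);print('pump',n,len(p),rect(P),np.round(cv2.fitEllipse((P*1000).astype(np.float32)),1) if 0 else cv2.fitEllipse((P*1000).astype(np.float32)))
# orange arm
for n,im,b in(('top',t,(255,100,290,165)),('scene',s,(375,200,405,250))):
    m=mask(im,(8,180,200),(20,255,255));w=np.zeros_like(m);w[b[1]:b[3],b[0]:b[2]]=m[b[1]:b[3],b[0]:b[2]]
    ys,xs=np.nonzero(w);P=plane(n,np.c_[xs,ys],.174);print('arm',n,rect(P))
# strap
for n,im,b in(('top',t,(245,140,295,180)),('scene',s,(360,200,410,270))):
    h=cv2.cvtColor(im,cv2.COLOR_BGR2HSV); 
    print(n,[h[y,x].tolist() for x,y in([(265,150),(285,151),(270,168)] if n=='top' else [(385,214),(385,222),(375,240)])])
E
```

```text
yel top 44 (array([ 479. , -269.2]), array([23.7, 25.7]), 88.4)
yel scene 35 (array([ 480.6, -269.7]), array([26.4, 25.3]), 1.2)
tray (array([ 479.8, -270.6]), array([ 81.7, 109.2]), 80.2)
tray s (array([ 479.4, -269.9]), array([ 80.7, 110.4]), 80.1)
pump top 154 (array([446.3, 264.9]), array([ 96. , 114.6]), 73.2) ((437.99627685546875, 268.9070129394531), (96.27507019042969, 116.66395568847656), 98.78234100341797)
pump scene 94 (array([439.1, 269. ]), array([94.9, 97.7]), 77.3) ((438.2981262207031, 269.049072265625), (96.22718811035156, 96.96435546875), 72.10166931152344)
arm top (array([655.1, 158.3]), array([11.2, 82.1]), 78.8)
arm scene (array([653. , 166.8]), array([16.7, 96. ]), 84.7)
top [[104, 185, 252], [104, 187, 252], [105, 194, 248]]
scene [[107, 205, 246], [20, 255, 255], [107, 204, 241]]
```

```bash
python3 - <<'E'
import cv2,numpy as np
t=cv2.imread('pics/top0.png');s=cv2.imread('pics/scene0.png')
def c(im,x0,y0,k,w,h):
    o=cv2.resize(im[y0:y0+h,x0:x0+w],None,fx=k,fy=k,interpolation=cv2.INTER_CUBIC)
    for i in range(0,w,10): cv2.putText(o,str(x0+i),(i*k,8),0,.3,(255,255,255)); o[:,i*k]=o[:,i*k]//2+60
    for i in range(0,h,10): cv2.putText(o,str(y0+i),(0,i*k+4),0,.3,(255,255,255)); o[i*k]=o[i*k]//2+60
    return o
cv2.imwrite('pics/g_top.png',c(t,240,100,8,70,75))
cv2.imwrite('pics/g_sc.png',c(s,350,200,7,70,82-0 if 0 else 80))
cv2.imwrite('pics/g_sc2.png',c(s,350,240,7,70,75))
E
```

```text
(no output)
```

View pics/g_top.png

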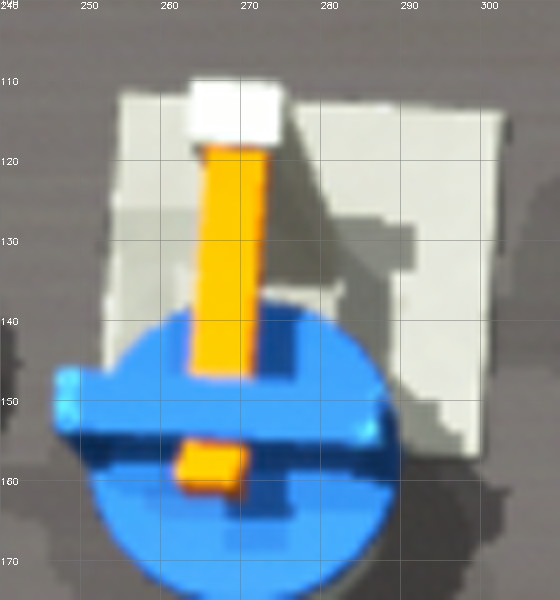

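View pics/g_sc.png

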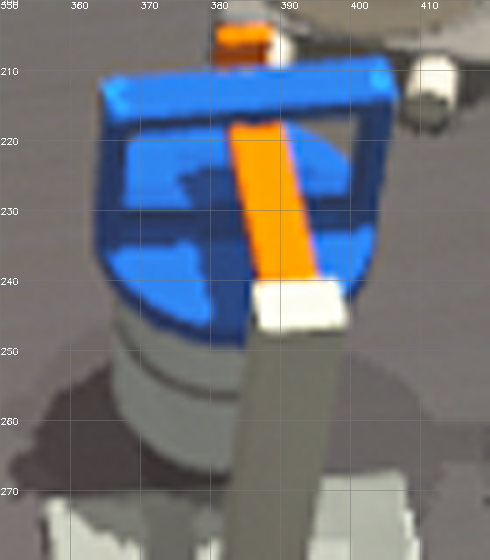

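View pics/g_sc2.png

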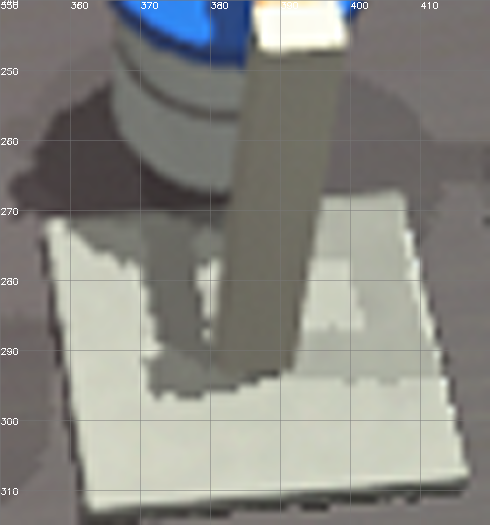

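```bash
python3 - <<'E'
from h import *
def T(P,k=8,x0=240,y0=100):return np.array(P,float)/k+[x0,y0]-.44
top=lambda P,z:plane('top',T(P),z)
s1=lambda P,z:plane('scene',T(P,7,350,200),z)
s2=lambda P,z:plane('scene',T(P,7,350,240),z)
deg=lambda v:round(np.degrees(np.arctan2(v[1],v[0])),2)
# plate: known local coords fit
def fit(L,W):
    L=np.array(L,float);a=L-L.mean(0);b=W-W.mean(0)
    th=np.arctan2((a[:,0]*b[:,1]-a[:,1]*b[:,0]).sum(),(a*b).sum());R=np.array([[np.cos(th),-np.sin(th)],[np.sin(th),np.cos(th)]])
    t=W.mean(0)-R@L.mean(0);print(' yaw',round(np.degrees(th),2),'org',np.round(t*1000,1),'res mm',np.round(1000*np.linalg.norm(L@R.T+t-W,axis=1),1))
# local: y left when x ahead. top-left px=+x,+y
print('plate top');fit([(.13,.06),(.13,-.06),(.02,-.06)],top([(120,92),(503,112),(480,458)],.01))
print('plate scene (px left = -y)');fit([(.02,-.06),(.02,.06),(.13,.06),(.13,-.06)],s2([(47,215),(403,190),(468,470),(92,510)],.01))
print('post top');fit([(.086,.012),(.086,-.012),(.07,-.012),(.07,.012)],top([(190,78),(284,84),(281,147),(187,142)],.18))
a=top([(235.5,145),(220.5,375)],.174);print('arm top',np.round(a*1000,1),deg(a[0]-a[1]))
a=s1([(256.5,122),(288,278)],.174);print('arm sc',np.round(a*1000,1),deg(a[1]-a[0]))
print('strap top cam');fit([(.008,.043),(.008,-.043),(-.008,-.043),(-.008,.043)],top([(56,368),(378,378),(380,445),(57,432)],.182))
print('strap sc');fit([(-.008,-.043),(-.008,.043),(.008,.043),(.008,-.043)],s1([(103,80),(390,57),(398,92),(115,115)],.182))
E
```

```text
plate top
 yaw -3.12 org [636.9 166.2] res mm [0.5 0.3 0.7]
plate scene (px left = -y)
 yaw -3.01 org [637.3 167.9] res mm [1.  1.3 1.9 0.9]
post top
 yaw -2.94 org [637.5 165.9] res mm [1.2 0.7 1.1 0.8]
arm top [[708.2 162.5]
 [645.3 165.6]] -2.8
arm sc [[642.2 167.6]
 [701.6 163.4]] -3.95
strap top cam
 yaw -1.87 org [635.4 165.2] res mm [0.8 1.2 1.2 0.9]
strap sc
 yaw -2.49 org [634.7 167.2] res mm [1.3 1.1 0.9 1.2]
```

```bash
python3 - <<'E'
from h import *
o=bot.observe();R=Ro.from_euler('xyz',o['tool_rot']).as_matrix();print(np.round(R,3));print(np.degrees(np.arctan2(R[1,1],R[0,1])))
E
```

```text
[[-0.     0.366  0.931]
 [-0.001  0.931 -0.366]
 [-1.    -0.001  0.   ]]
68.52547806509881
```

```bash
cat >> h.py <<'E'
def go(x,y,z,yaw):
    o=bot.observe();R=Ro.from_euler('xyz',o['tool_rot']);p=np.array(o['position'])
    a=np.radians(yaw);Y=np.array([np.cos(a),np.sin(a),0]);X=np.array([0,0,-1.]);G=Ro.from_matrix(np.c_[X,Y,np.cross(X,Y)])
    d=R.inv().apply(np.array([x,y,z])-p);w=np.degrees((R.inv()*G).as_rotvec())
    print('t',np.round(d,4),'w',np.round(w,2),'rows>=',int(np.ceil(max(np.linalg.norm(d)/.05,np.linalg.norm(w)/8.59))))
def st():
    o=bot.observe();R=Ro.from_euler('xyz',o['tool_rot']).as_matrix()
    print('clk',round(o['clock'],2),'p',np.round(o['position'],4),'yaw',round(np.degrees(np.arctan2(R[1,1],R[0,1])),2),'down',np.round(R[:,0],3),'F',np.round(o['force'],1),'M',np.round(o['moment'],2),'w',round(o['grip_width'],4),'q',np.round(o['qpos'],2))
E
python3 -c "
from h import *
go(.50,.20,.30,30)"
```

```text
t [-0.0519 -0.2556  0.392 ] w [3.853e+01 2.000e-02 6.000e-02] rows>= 10
```

```bash
python3 -m creep '[{"tx":-0.02,"ty":-0.02,"tz":0.04,"wx":5},{"tx":-0.03,"ty":-0.05,"tz":0.08,"wx":10},{"tx":-0.04,"ty":-0.08,"tz":0.12,"wx":15},{"tx":-0.05,"ty":-0.11,"tz":0.16,"wx":20},{"tx":-0.05,"ty":-0.14,"tz":0.20,"wx":25},{"tx":-0.05,"ty":-0.17,"tz":0.24,"wx":30},{"tx":-0.05,"ty":-0.20,"tz":0.28,"wx":35},{"tx":-0.05,"ty":-0.23,"tz":0.32,"wx":38}]' 60; python3 -c "
from h import *
st();go(.49,-.02,.30,5)"
```

```text
clk 0.1 p [0.2287 0.5813 0.2478] yaw 68.53 down [-0.    -0.001 -1.   ] F [ 0.1 -0.9  0.6] M [0.03 0.04 0.  ] w 0.0853 q [-1.27  0.52 -0.04  1.6   0.02  1.02 -0.11]
t [-0.0517 -0.464   0.4633] w [6.353e+01 4.000e-02 5.000e-02] rows>= 14$[0]: bad value
```

```bash
python3 -m creep '[{"wx":5,"wy":0,"wz":0,"tx":-0.02,"ty":-0.02,"tz":0.04,"claw":0},{"wx":10,"wy":0,"wz":0,"tx":-0.03,"ty":-0.05,"tz":0.08,"claw":0},{"wx":15,"wy":0,"wz":0,"tx":-0.04,"ty":-0.08,"tz":0.12,"claw":0},{"wx":20,"wy":0,"wz":0,"tx":-0.05,"ty":-0.11,"tz":0.16,"claw":0},{"wx":25,"wy":0,"wz":0,"tx":-0.05,"ty":-0.14,"tz":0.20,"claw":0},{"wx":30,"wy":0,"wz":0,"tx":-0.05,"ty":-0.17,"tz":0.24,"claw":0},{"wx":35,"wy":0,"wz":0,"tx":-0.05,"ty":-0.20,"tz":0.28,"claw":0},{"wx":38,"wy":0,"wz":0,"tx":-0.05,"ty":-0.23,"tz":0.32,"claw":0}]' 60; python3 -c "
from h import *
st();go(.49,-.02,.30,5)"
```

```text
clock: 0.9
position: [0.4414, 0.2508, 0.2981]
tool_rot: [-0.867, 1.57, -1.909]
force: [0.8, -0.4, 0.5]
grip_width: 0.0851
clk 0.9 p [0.4414 0.2508 0.2981] yaw 30.33 down [-0.    -0.001 -1.   ] F [ 0.8 -0.4  0.5] M [ 0.07 -0.03 -0.06] w 0.0851 q [-0.82  0.28  0.23  1.85 -0.07  1.01 -0.03]
t [-0.0017 -0.0948  0.2583] w [25.33  0.04  0.03] rows>= 6
```

```bash
python3 -m creep '[{"wx":4,"wy":0,"wz":0,"tx":0,"ty":-0.015,"tz":0.04,"claw":0},{"wx":8,"wy":0,"wz":0,"tx":0,"ty":-0.03,"tz":0.08,"claw":0},{"wx":12,"wy":0,"wz":0,"tx":0,"ty":-0.045,"tz":0.12,"claw":0},{"wx":16,"wy":0,"wz":0,"tx":0,"ty":-0.06,"tz":0.16,"claw":0},{"wx":20,"wy":0,"wz":0,"tx":0,"ty":-0.075,"tz":0.20,"claw":0},{"wx":25,"wy":0,"wz":0,"tx":0,"ty":-0.095,"tz":0.24,"claw":0},{"wx":29,"wy":0,"wz":0,"tx":0,"ty":-0.12,"tz":0.28,"claw":0},{"wx":32,"wy":0,"wz":0,"tx":0,"ty":-0.14,"tz":0.32,"claw":0}]'; python3 -c "
from h import *
st();go(.48,-.27,.25,-10)"
```

```text
clock: 1.7
position: [0.4815, -0.098, 0.2984]
tool_rot: [-0.473, 1.57, -2.076]
force: [1.3, 1.0, -0.2]
grip_width: 0.0852
clk 1.7 p [ 0.4815 -0.098   0.2984] yaw -1.84 down [-0.    -0.001 -1.   ] F [ 1.3  1.  -0.2] M [ 0.01 -0.03 -0.01] w 0.0852 q [-0.33  0.28  0.51  1.9  -0.16  1.    0.22]
t [0.0485 0.004  0.1719] w [8.16 0.04 0.02] rows>= 4
```

```bash
python3 -m creep '[{"wx":2,"wy":0,"wz":0,"tx":0.01,"ty":0.001,"tz":0.04,"claw":0},{"wx":4,"wy":0,"wz":0,"tx":0.02,"ty":0.002,"tz":0.08,"claw":0},{"wx":6,"wy":0,"wz":0,"tx":0.03,"ty":0.003,"tz":0.12,"claw":0},{"wx":8.2,"wy":0,"wz":0,"tx":0.04,"ty":0.004,"tz":0.155,"claw":0},{"wx":8.2,"wy":0,"wz":0,"tx":0.048,"ty":0.004,"tz":0.172,"claw":0},{"wx":8.2,"wy":0,"wz":0,"tx":0.048,"ty":0.004,"tz":0.172,"claw":0}]'; python3 -c "
from h import *
st();go(.48,-.2695,.108,-10)
cv2.imwrite('pics/s1.png',bot.grab_frame('scene'));cv2.imwrite('pics/t1.png',bot.grab_frame('top'))
a=cv2.imread('pics/s1.png');b=cv2.imread('pics/t1.png')
cv2.imwrite('pics/c3.png',np.hstack([cv2.resize(a[120:260,140:240],(400,560),interpolation=2),cv2.resize(b[150:290,400:500],(400,560),interpolation=2)]))
"
```

```text
clock: 2.3
position: [0.4787, -0.2724, 0.2494]
tool_rot: [-0.956, 1.568, -2.705]
force: [0.5, 0.6, -0.4]
grip_width: 0.0856
clk 2.3 p [ 0.4787 -0.2724  0.2494] yaw -10.24 down [-0.003 -0.001 -1.   ] F [ 0.5  0.6 -0.4] M [ 0.02  0.03 -0.05] w 0.0856 q [ 0.01  0.45  0.55  1.82 -0.28  0.95  0.5 ]
t [ 0.1413  0.0011 -0.0033] w [-0.24  0.09  0.13] rows>= 3
```

View pics/c3.png

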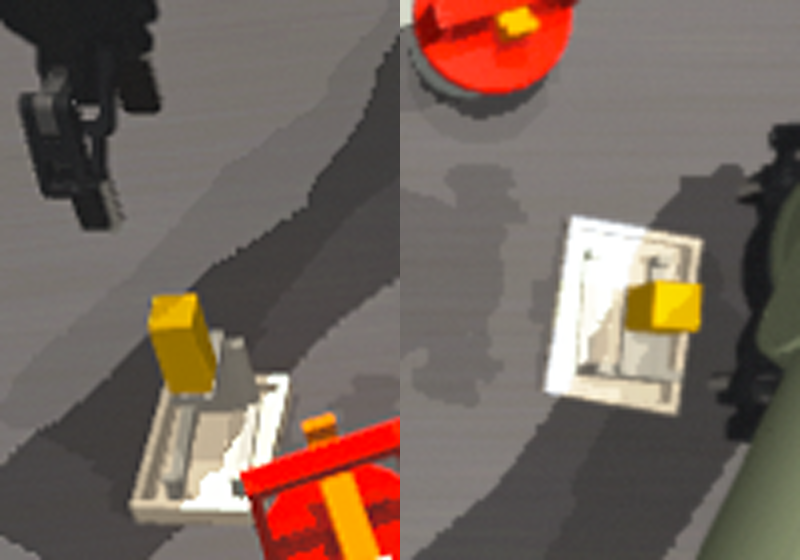

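```bash
python3 -c "
from h import *
go(.4795,-.2695,.108,-6)"; python3 -m creep '[{"wx":-2,"wy":0,"wz":0,"tx":0.03,"ty":0.001,"tz":-0.003,"claw":0},{"wx":-4,"wy":0.1,"wz":0.1,"tx":0.06,"ty":0.001,"tz":-0.003,"claw":0},{"wx":-4.2,"wy":0.1,"wz":0.1,"tx":0.09,"ty":0.001,"tz":-0.003,"claw":0},{"wx":-4.2,"wy":0.1,"wz":0.1,"tx":0.115,"ty":0.001,"tz":-0.003,"claw":0},{"wx":-4.2,"wy":0.1,"wz":0.1,"tx":0.13,"ty":0.001,"tz":-0.003,"claw":0},{"wx":-4.2,"wy":0.1,"wz":0.1,"tx":0.141,"ty":0.001,"tz":-0.003,"claw":0},{"wx":-4.2,"wy":0.1,"wz":0.1,"tx":0.141,"ty":0.001,"tz":-0.003,"claw":0}]' 40;  python3 -c "
from h import *
st();go(.4795,-.2695,.108,-6)"
```

```text
t [ 0.1423 -0.0002 -0.0004] w [-4.06  0.03  0.06] rows>= 3
clock: 3.1
position: [0.4811, -0.2661, 0.1086]
tool_rot: [-2.874, 1.569, 1.737]
force: [-0.5, 0.0, 0.5]
grip_width: 0.0856
clk 3.1 p [ 0.4811 -0.2661  0.1086] yaw -5.79 down [-0.     0.002 -1.   ] F [-0.5  0.   0.5] M [-0.04  0.03 -0.03] w 0.0856 q [ 0.11  0.64  0.41  1.93 -0.4   0.65  0.67]
t [ 0.0006 -0.0012  0.0035] w [ 0.21 -0.11  0.03] rows>= 1
```

```bash
python3 -m creep '[{"wx":0,"wy":0,"wz":0,"tx":0,"ty":-0.001,"tz":0.0035,"claw":0},{"wx":0,"wy":0,"wz":0,"tx":0,"ty":-0.001,"tz":0.0035,"claw":0.4},{"wx":0,"wy":0,"wz":0,"tx":0,"ty":-0.001,"tz":0.0035,"claw":0.7},{"wx":0,"wy":0,"wz":0,"tx":0,"ty":-0.001,"tz":0.0035,"claw":0.9},{"wx":0,"wy":0,"wz":0,"tx":0,"ty":-0.001,"tz":0.0035,"claw":0.9},{"wx":0,"wy":0,"wz":0,"tx":0,"ty":-0.001,"tz":0.0035,"claw":0.9},{"wx":0,"wy":0,"wz":0,"tx":0,"ty":-0.001,"tz":0.0035,"claw":0.9}]' 60;  python3 -c "
from h import *
st()"
```

```text
clock: 3.8
position: [0.4799, -0.2695, 0.1088]
tool_rot: [-3.073, 1.569, 1.538]
force: [-0.6, 1.3, 4.9]
grip_width: 0.0255
clk 3.8 p [ 0.4799 -0.2695  0.1088] yaw -5.79 down [ 0.     0.002 -1.   ] F [-0.6  1.3  4.9] M [ 0.19 -0.01 -0.02] w 0.0255 q [ 0.12  0.64  0.41  1.92 -0.4   0.66  0.67]
```

```bash
python3 -m creep '[{"wx":0,"wy":0,"wz":0,"tx":-0.01,"ty":0,"tz":0,"claw":0.9},{"wx":0,"wy":0,"wz":0,"tx":-0.03,"ty":0,"tz":0,"claw":0.9},{"wx":0,"wy":0,"wz":0,"tx":-0.06,"ty":0,"tz":0,"claw":0.9},{"wx":0,"wy":0,"wz":0,"tx":-0.10,"ty":0,"tz":0,"claw":0.9},{"wx":0,"wy":0,"wz":0,"tx":-0.14,"ty":0,"tz":0,"claw":0.9},{"wx":0,"wy":0,"wz":0,"tx":-0.18,"ty":0,"tz":0,"claw":0.9},{"wx":0,"wy":0,"wz":0,"tx":-0.21,"ty":0,"tz":0,"claw":0.9},{"wx":0,"wy":0,"wz":0,"tx":-0.225,"ty":0,"tz":0,"claw":0.9}]' 60;  python3 -c "
from h import *
st();go(.4,-.05,.333,-4);go(.527,.172,.333,-3)
cv2.imwrite('pics/s2.png',bot.grab_frame('scene'));cv2.imwrite('pics/t2.png',bot.grab_frame('top'))
a=cv2.imread('pics/s2.png');b=cv2.imread('pics/t2.png')
cv2.imwrite('pics/c4.png',np.hstack([cv2.resize(a[40:180,140:240],(400,560),interpolation=2),cv2.resize(b[150:290,420:520],(400,560),interpolation=2)]))
"
```

```text
clock: 4.6
position: [0.4799, -0.2704, 0.337]
tool_rot: [1.986, 1.568, 0.313]
force: [0.7, 0.0, -3.4]
grip_width: 0.0254
clk 4.6 p [ 0.4799 -0.2704  0.337 ] yaw -5.82 down [ 0.003  0.001 -1.   ] F [ 0.7  0.  -3.4] M [ 0.01 -0.05  0.05] w 0.0254 q [-0.02  0.36  0.57  1.71 -0.21  1.14  0.51]
t [ 0.004  -0.1019 -0.2112] w [-1.82 -0.07 -0.17] rows>= 5
t [ 0.0046  0.002  -0.4449] w [-2.82 -0.07 -0.17] rows>= 9
```

View pics/c4.png

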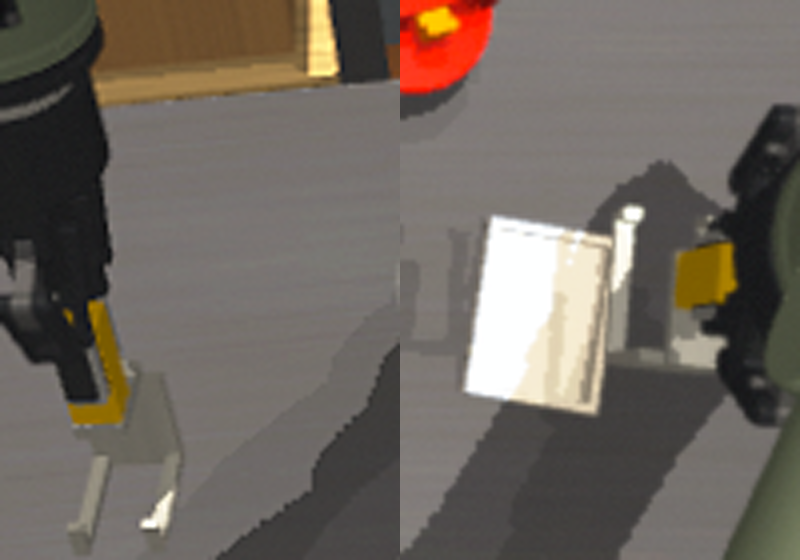

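```bash
python3 -m creep '[{"wx":0,"wy":0,"wz":0,"tx":0,"ty":0,"tz":-0.02,"claw":0.9},{"wx":0,"wy":0,"wz":0,"tx":0,"ty":0,"tz":-0.06,"claw":0.9},{"wx":-1,"wy":0,"wz":0,"tx":0,"ty":0,"tz":-0.105,"claw":0.9},{"wx":-1,"wy":0,"wz":0,"tx":0.004,"ty":0.001,"tz":-0.15,"claw":0.9},{"wx":-1.5,"wy":0,"wz":0,"tx":0.004,"ty":0.001,"tz":-0.195,"claw":0.9},{"wx":-2,"wy":0,"wz":0,"tx":0.004,"ty":0.001,"tz":-0.24,"claw":0.9},{"wx":-2.5,"wy":0,"wz":0,"tx":0.004,"ty":0.002,"tz":-0.285,"claw":0.9},{"wx":-2.8,"wy":0,"wz":0,"tx":0.004,"ty":0.002,"tz":-0.325,"claw":0.9}]' 60;  python3 -c "
from h import *
st();go(.527,.1723,.333,-3)"
```

```text
clock: 5.5
position: [0.5144, 0.0551, 0.3315]
tool_rot: [2.082, 1.569, 0.46]
force: [1.6, 0.8, -1.8]
grip_width: 0.0252
clk 5.5 p [0.5144 0.0551 0.3315] yaw -2.94 down [ 0.002  0.001 -1.   ] F [ 1.6  0.8 -1.8] M [-0.03 -0.01 -0.02] w 0.0252 q [-0.57  0.28  0.44  1.79 -0.13  1.1  -0.13]
t [-0.0014  0.0066 -0.1177] w [ 0.06 -0.06 -0.1 ] rows>= 3
```

Now to the pre-insertion pose, then down to fork height ~0.140 (TCP 0.244).

```bash
python3 -m creep '[{"wx":0,"wy":0,"wz":-0.1,"tx":0,"ty":0.002,"tz":-0.04,"claw":0.9},{"wx":0,"wy":0,"wz":-0.1,"tx":0,"ty":0.004,"tz":-0.08,"claw":0.9},{"wx":0,"wy":0,"wz":-0.1,"tx":0.01,"ty":0.0066,"tz":-0.11,"claw":0.9},{"wx":0,"wy":0,"wz":-0.1,"tx":0.03,"ty":0.0066,"tz":-0.118,"claw":0.9},{"wx":0,"wy":0,"wz":-0.1,"tx":0.06,"ty":0.0066,"tz":-0.118,"claw":0.9},{"wx":0,"wy":0,"wz":-0.1,"tx":0.085,"ty":0.0066,"tz":-0.118,"claw":0.9},{"wx":0,"wy":0,"wz":-0.1,"tx":0.0875,"ty":0.0066,"tz":-0.118,"claw":0.9},{"wx":0,"wy":0,"wz":-0.1,"tx":0.0875,"ty":0.0066,"tz":-0.118,"claw":0.9}]' 60;  python3 -c "
from h import *
st();go(.527,.1723,.244,-3)
cv2.imwrite('pics/s3.png',bot.grab_frame('scene'));cv2.imwrite('pics/t3.png',bot.grab_frame('top'))
a=cv2.imread('pics/s3.png');b=cv2.imread('pics/t3.png')
cv2.imwrite('pics/c5.png',np.hstack([cv2.resize(a[130:270,340:440],(400,560),interpolation=2),cv2.resize(b[100:240,230:330],(400,560),interpolation=2)]))
"
```

```text
clock: 6.3
position: [0.5269, 0.1723, 0.2438]
tool_rot: [-1.565, 1.57, 3.095]
force: [0.1, -0.7, -1.5]
grip_width: 0.0253
clk 6.3 p [0.5269 0.1723 0.2438] yaw -2.96 down [-0.001  0.    -1.   ] F [ 0.1 -0.7 -1.5] M [ 0.05 -0.03  0.04] w 0.0253 q [-0.69  0.44  0.37  1.81 -0.19  0.93 -0.29]
t [-0.0002  0.0001  0.    ] w [0.04 0.   0.07] rows>= 1
```

View pics/c5.png

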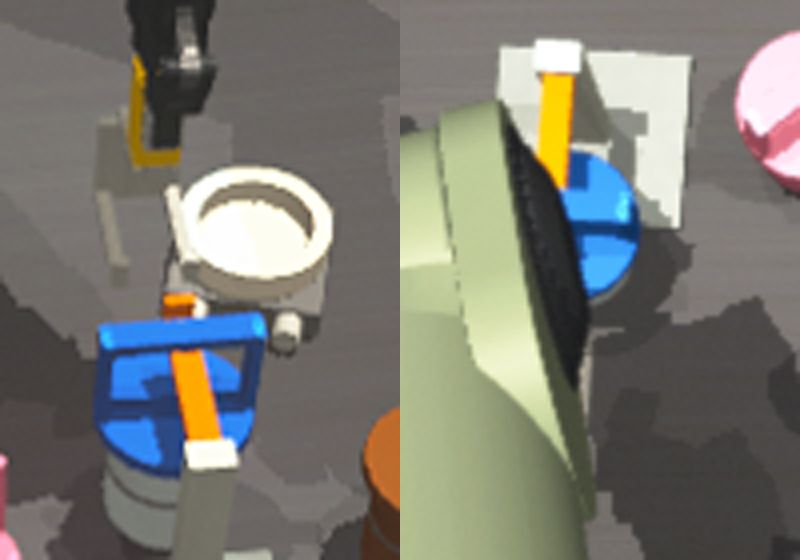

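```bash
cat >> h.py <<'E'
def forkpts(L,off=(0,0,-.1038)):
    o=bot.observe();R=Ro.from_euler('xyz',o['tool_rot']).as_matrix()
    F=np.c_[R[:,1],-R[:,2],-R[:,0]]  # fork x=tool y, z=up
    return np.array(o['position'])+(np.array(L,float)+off)@F.T
E
python3 - <<'E'
from h import *
X=forkpts([(.035,-.02,.019),(.035,.02,.019),(.038,-.02,0),(.038,.02,0),(-.038,-.024,.068),(-.038,.024,.068),(.012,-.02,.007),(.012,.02,.007)])
p=proj('scene',X);print(np.round(p,1).tolist());print(np.round(X,3).tolist())
a=cv2.imread('pics/s3.png')[150:240,350:420];o=cv2.resize(a,None,fx=8,fy=8,interpolation=2)
for q in p:cv2.circle(o,tuple(int(v) for v in (q-[350,150]+.5)*8),3,(0,0,255),-1)
cv2.imwrite('pics/c6.png',o[:600])
E
```

```text
[[370.3, 194.6], [388.2, 193.3], [370.1, 201.4], [387.7, 200.1], [364.8, 156.1], [386.0, 154.7], [368.5, 190.9], [386.0, 189.6]]
[[0.562, 0.151, 0.16], [0.564, 0.191, 0.16], [0.565, 0.151, 0.141], [0.567, 0.191, 0.141], [0.488, 0.151, 0.209], [0.491, 0.199, 0.209], [0.539, 0.152, 0.148], [0.541, 0.192, 0.148]]
```

View pics/c6.png

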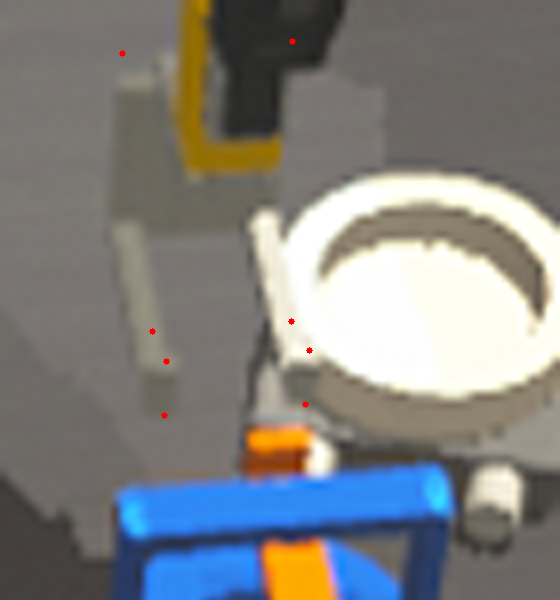

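```bash
python3 -c "
from h import *
st();go(.6232,.169,.246,-3)"
```

```text
clk 6.4 p [0.5276 0.1726 0.2451] yaw -2.96 down [ 0.001  0.001 -1.   ] F [-0.1  0.4 -2.4] M [ 0.05 -0.03  0.02] w 0.0251 q [-0.69  0.44  0.37  1.81 -0.19  0.93 -0.29]
t [-0.0008  0.0957 -0.0014] w [ 0.04 -0.08 -0.05] rows>= 2
```

```bash
python3 -m creep '[{"wx":0,"wy":0,"wz":0,"tx":-0.001,"ty":0.006,"tz":-0.001,"claw":0.9},{"wx":0,"wy":0,"wz":0,"tx":-0.001,"ty":0.018,"tz":-0.0014,"claw":0.9},{"wx":0,"wy":0,"wz":0,"tx":-0.001,"ty":0.03,"tz":-0.0014,"claw":0.9},{"wx":0,"wy":0,"wz":0,"tx":-0.001,"ty":0.04,"tz":-0.0014,"claw":0.9},{"wx":0,"wy":0,"wz":0,"tx":-0.001,"ty":0.048,"tz":-0.0014,"claw":0.9},{"wx":0,"wy":0,"wz":0,"tx":-0.001,"ty":0.05,"tz":-0.0014,"claw":0.9}]' 60;  python3 -c "
from h import *
st();go(.6232,.169,.246,-3)
cv2.imwrite('pics/s4.png',bot.grab_frame('scene'))
a=cv2.imread('pics/s4.png')
cv2.imwrite('pics/c7.png',cv2.resize(a[150:240,350:420],None,fx=6,fy=6,interpolation=2))
"
```

```text
clock: 7.0
position: [0.5785, 0.171, 0.2459]
tool_rot: [2.361, 1.569, 0.738]
force: [-1.1, -0.7, -2.0]
grip_width: 0.0248
clk 7.0 p [0.5785 0.171  0.2459] yaw -2.99 down [ 0.001  0.001 -1.   ] F [-1.1 -0.7 -2. ] M [-0.   -0.01  0.01] w 0.0248 q [-0.64  0.51  0.36  1.68 -0.21  0.99 -0.25]
t [-0.0001  0.0447 -0.0003] w [ 0.01 -0.06 -0.06] rows>= 1
```

View pics/c7.png

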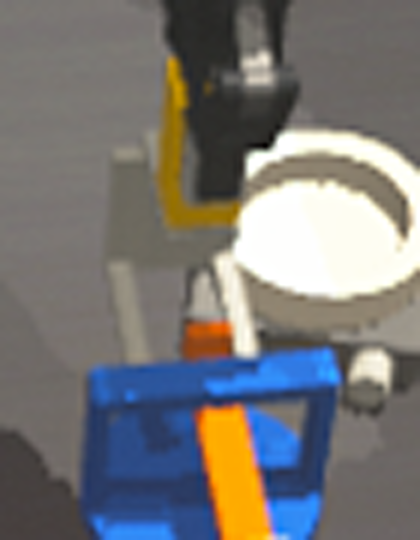

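```bash
python3 - <<'E'
import cv2
a=cv2.imread('pics/s4.png')[180:225,362:402]
o=cv2.resize(a,None,fx=13,fy=13,interpolation=2)
for i in range(0,40,5): o[:6,i*13:(i+1)*13]=255 if i%10==0 else 0
for i in range(0,45,5): o[i*13:(i+1)*13,:6]=255 if i%10==0 else 0
cv2.imwrite('pics/c8.png',o)
E
```

```text
(no output)
```

View pics/c8.png

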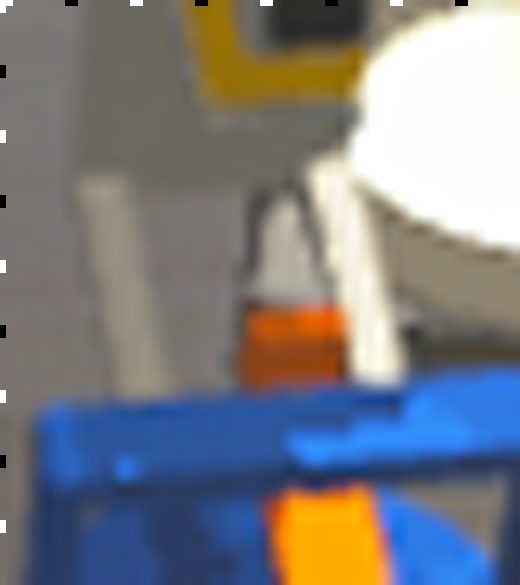

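```bash
python3 - <<'E'
from h import *
f=lambda p,z:np.round(plane('scene',[np.array(p)/13+[362,180]-.46],z)*1000,1)
print('prong mid',f((135,355),.147),f((377,355),.147),'back',f((102,190),.147),f((335,170),.147))
print('lip top far edge',f((296,303),.186),'low', f((292,385),.164), 'arm behind strap',f((325,500),.174))
E
```

```text
prong mid [[586.1 150.3]] [[592.3 190.8]] back [[547.6 152.4]] [[549.  193.3]]
lip top far edge [[613.  169.1]] low [[611.4 170.5]] arm behind strap [[645.  167.6]]
```

```bash
python3 -m creep '[{"wx":0,"wy":0,"wz":0,"tx":0,"ty":0.008,"tz":0,"claw":0.9},{"wx":0,"wy":0,"wz":0,"tx":0,"ty":0.018,"tz":0,"claw":0.9},{"wx":0,"wy":0,"wz":0,"tx":0,"ty":0.028,"tz":0,"claw":0.9},{"wx":0,"wy":0,"wz":0,"tx":0,"ty":0.036,"tz":0,"claw":0.9},{"wx":0,"wy":0,"wz":0,"tx":0,"ty":0.042,"tz":0,"claw":0.9},{"wx":0,"wy":0,"wz":0,"tx":0,"ty":0.0445,"tz":0,"claw":0.9},{"wx":0,"wy":0,"wz":0,"tx":0,"ty":0.0445,"tz":0,"claw":0.9}]' 80;  python3 -c "
from h import *
st();go(.6232,.1685,.246,-3)
cv2.imwrite('pics/s5.png',bot.grab_frame('scene'))
a=cv2.imread('pics/s5.png')
cv2.imwrite('pics/c9.png',cv2.resize(a[150:250,350:420],None,fx=6,fy=6,interpolation=2))
"
```

```text
clock: 7.75
position: [0.6228, 0.1687, 0.2458]
tool_rot: [2.475, 1.57, 0.852]
force: [0.2, 0.3, -2.1]
grip_width: 0.0249
clk 7.75 p [0.6228 0.1687 0.2458] yaw -3.0 down [ 0.001  0.001 -1.   ] F [ 0.2  0.3 -2.1] M [ 0.07 -0.05 -0.01] w 0.0249 q [-0.59  0.58  0.36  1.56 -0.23  1.04 -0.22]
t [-0.0002  0.0004  0.0001] w [ 0.   -0.05 -0.04] rows>= 1
```

View pics/c9.png

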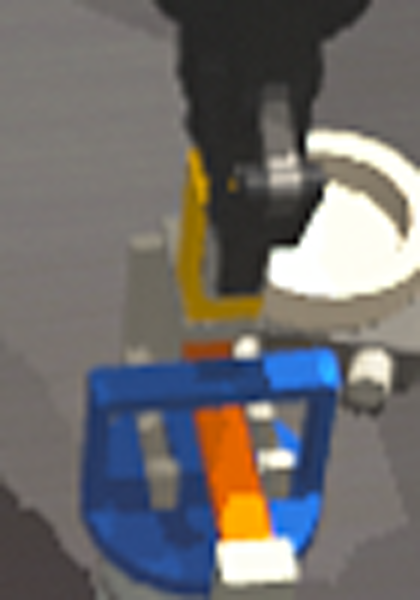

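```bash
python3 -m creep '[{"wx":0,"wy":0,"wz":0,"tx":-0.006,"ty":0,"tz":0,"claw":0.9},{"wx":0,"wy":0,"wz":0,"tx":-0.012,"ty":0,"tz":0,"claw":0.9},{"wx":0,"wy":0,"wz":0,"tx":-0.018,"ty":0,"tz":0,"claw":0.9},{"wx":0,"wy":0,"wz":0,"tx":-0.022,"ty":0,"tz":0,"claw":0.9},{"wx":0,"wy":0,"wz":0,"tx":-0.026,"ty":0,"tz":0,"claw":0.9},{"wx":0,"wy":0,"wz":0,"tx":-0.030,"ty":0,"tz":0,"claw":0.9},{"wx":0,"wy":0,"wz":0,"tx":-0.034,"ty":0,"tz":0,"claw":0.9},{"wx":0,"wy":0,"wz":0,"tx":-0.034,"ty":0,"tz":0,"claw":0.9}]' 100;  python3 -c "
from h import *
st()
cv2.imwrite('pics/s6.png',bot.grab_frame('scene'))
a=cv2.imread('pics/s6.png')
cv2.imwrite('pics/c10.png',cv2.resize(a[150:250,350:420],None,fx=6,fy=6,interpolation=2))
"
```

```text
clock: 8.6
position: [0.6226, 0.1687, 0.2802]
tool_rot: [2.448, 1.569, 0.825]
force: [0.1, -0.1, -5.5]
grip_width: 0.0246
clk 8.6 p [0.6226 0.1687 0.2802] yaw -2.99 down [ 0.001  0.001 -1.   ] F [ 0.1 -0.1 -5.5] M [-0.02 -0.1   0.01] w 0.0246 q [-0.59  0.55  0.37  1.52 -0.21  1.11 -0.23]
```

View pics/c10.png

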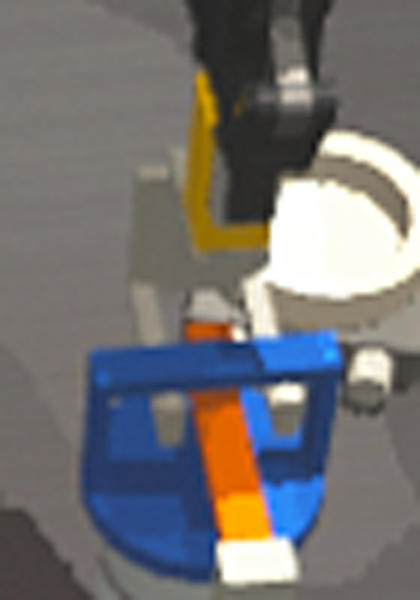

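```bash
python3 -m creep '[{"wx":0,"wy":0,"wz":0,"tx":-0.003,"ty":0,"tz":0,"claw":0.9},{"wx":0,"wy":0,"wz":0,"tx":-0.007,"ty":0,"tz":0,"claw":0.9},{"wx":0,"wy":0,"wz":0,"tx":-0.011,"ty":0,"tz":0,"claw":0.9},{"wx":0,"wy":0,"wz":0,"tx":-0.014,"ty":0,"tz":0,"claw":0.9},{"wx":0,"wy":0,"wz":0,"tx":-0.015,"ty":0,"tz":0,"claw":0.9},{"wx":0,"wy":0,"wz":0,"tx":-0.015,"ty":0,"tz":0,"claw":0.9}]' 100;  python3 -c "
from h import *
st()
cv2.imwrite('pics/s7.png',bot.grab_frame('scene'))
a=cv2.imread('pics/s7.png')
cv2.imwrite('pics/c11.png',cv2.resize(a[180:280,350:420],None,fx=6,fy=6,interpolation=2))
"
```

```text
clock: 9.25
position: [0.6226, 0.1687, 0.2951]
tool_rot: [2.466, 1.569, 0.843]
force: [-1.2, -0.4, -5.9]
grip_width: 0.0252
clk 9.25 p [0.6226 0.1687 0.2951] yaw -2.99 down [ 0.001  0.001 -1.   ] F [-1.2 -0.4 -5.9] M [ 0.06  0.04 -0.05] w 0.0252 q [-0.6   0.54  0.38  1.5  -0.21  1.14 -0.23]
```

View pics/c11.png

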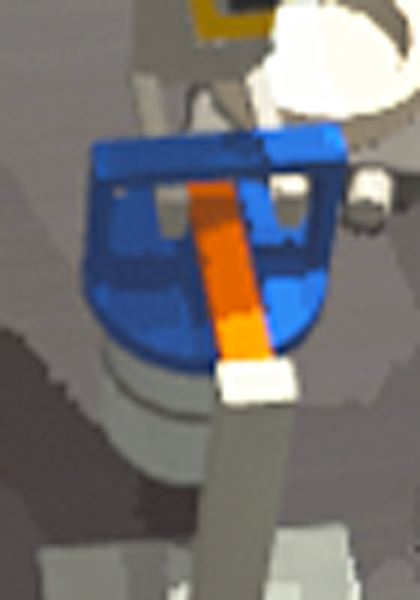

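```bash
python3 -m creep '[{"wx":0,"wy":0,"wz":0,"tx":0,"ty":-0.002,"tz":0,"claw":0.9},{"wx":0,"wy":0,"wz":0,"tx":0,"ty":-0.006,"tz":0,"claw":0.9},{"wx":0,"wy":0,"wz":0,"tx":0,"ty":-0.011,"tz":0,"claw":0.9},{"wx":0,"wy":0,"wz":0,"tx":0,"ty":-0.017,"tz":0,"claw":0.9},{"wx":0,"wy":0,"wz":0,"tx":0,"ty":-0.023,"tz":0,"claw":0.9},{"wx":0,"wy":0,"wz":0,"tx":0,"ty":-0.029,"tz":0,"claw":0.9},{"wx":0,"wy":0,"wz":0,"tx":0,"ty":-0.035,"tz":0,"claw":0.9},{"wx":0,"wy":0,"wz":0,"tx":0,"ty":-0.041,"tz":0,"claw":0.9}]' 100;python3 -m creep '[{"wx":0,"wy":0,"wz":0,"tx":0,"ty":-0.006,"tz":0,"claw":0.9},{"wx":0,"wy":0,"wz":0,"tx":0,"ty":-0.012,"tz":0,"claw":0.9},{"wx":0,"wy":0,"wz":0,"tx":0,"ty":-0.018,"tz":0,"claw":0.9},{"wx":0,"wy":0,"wz":0,"tx":0,"ty":-0.025,"tz":0,"claw":0.9},{"wx":0,"wy":0,"wz":0,"tx":0,"ty":-0.032,"tz":0,"claw":0.9},{"wx":0,"wy":0,"wz":0,"tx":0,"ty":-0.039,"tz":0,"claw":0.9},{"wx":0,"wy":0,"wz":0,"tx":0,"ty":-0.044,"tz":0,"claw":0.9},{"wx":0,"wy":0,"wz":0,"tx":0,"ty":-0.047,"tz":0,"claw":0.9}]' 100;  python3 -c "
from h import *
st()
cv2.imwrite('pics/s8.png',bot.grab_frame('scene'))
a=cv2.imread('pics/s8.png')
cv2.imwrite('pics/c12.png',cv2.resize(a[130:270,340:440],None,fx=4,fy=4,interpolation=2))
"
```

```text
clock: 10.1
position: [0.581, 0.1709, 0.2949]
tool_rot: [2.597, 1.569, 0.974]
force: [0.0, 0.2, -5.6]
grip_width: 0.0249
clock: 10.9
position: [0.5336, 0.1734, 0.295]
tool_rot: [2.579, 1.569, 0.957]
force: [-0.1, -0.7, -6.1]
grip_width: 0.0251
clk 10.9 p [0.5336 0.1734 0.295 ] yaw -2.97 down [ 0.001  0.001 -1.   ] F [-0.1 -0.7 -6.1] M [-0.01  0.02  0.01] w 0.0251 q [-0.7   0.39  0.38  1.73 -0.17  1.05 -0.31]
```

View pics/c12.png

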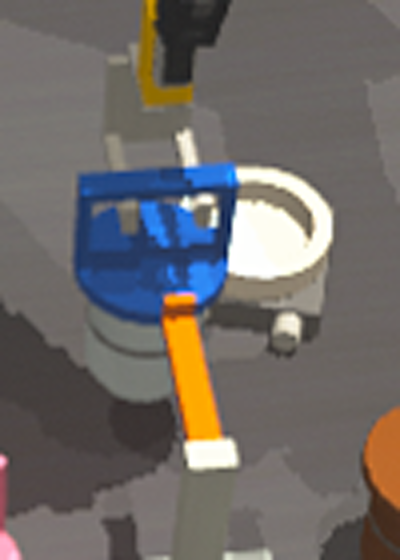

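```bash
python3 -c "
from h import *
go(.426,.2696,.335,-3)"; python3 -m creep '[{"wx":0,"wy":0,"wz":0,"tx":-0.004,"ty":0,"tz":0,"claw":0.9},{"wx":0,"wy":0,"wz":0,"tx":-0.012,"ty":0,"tz":0,"claw":0.9},{"wx":0,"wy":0,"wz":0,"tx":-0.022,"ty":-0.003,"tz":-0.003,"claw":0.9},{"wx":0,"wy":0,"wz":0,"tx":-0.031,"ty":-0.009,"tz":-0.009,"claw":0.9},{"wx":0,"wy":0,"wz":0,"tx":-0.038,"ty":-0.019,"tz":-0.018,"claw":0.9},{"wx":0,"wy":0,"wz":0,"tx":-0.04,"ty":-0.031,"tz":-0.028,"claw":0.9},{"wx":0,"wy":0,"wz":0,"tx":-0.04,"ty":-0.044,"tz":-0.038,"claw":0.9},{"wx":0,"wy":0,"wz":0,"tx":-0.04,"ty":-0.057,"tz":-0.048,"claw":0.9}]' 100;python3 -c "
from h import *
st();go(.426,.2696,.335,-3)"
```

```text
t [-0.04   -0.1123 -0.0905] w [ 0.03 -0.07 -0.04] rows>= 3
clock: 11.75
position: [0.4777, 0.2256, 0.3355]
tool_rot: [2.763, 1.569, 1.141]
force: [-0.2, 0.7, -5.4]
grip_width: 0.0245
clk 11.75 p [0.4777 0.2256 0.3355] yaw -2.93 down [ 0.001  0.002 -1.   ] F [-0.2  0.7 -5.4] M [ 0.06  0.08 -0.01] w 0.0245 q [-0.84  0.29  0.37  1.76 -0.12  1.11 -0.48]
t [ 0.0006 -0.0539 -0.0413] w [ 0.07 -0.1  -0.04] rows>= 2
```

```bash
python3 -m creep '[{"wx":0,"wy":0,"wz":0,"tx":0,"ty":-0.010,"tz":-0.007,"claw":0.9},{"wx":0,"wy":0,"wz":0,"tx":0,"ty":-0.021,"tz":-0.015,"claw":0.9},{"wx":0,"wy":0,"wz":0,"tx":0,"ty":-0.032,"tz":-0.024,"claw":0.9},{"wx":0,"wy":0,"wz":0,"tx":0,"ty":-0.042,"tz":-0.032,"claw":0.9},{"wx":0,"wy":0,"wz":0,"tx":0,"ty":-0.049,"tz":-0.038,"claw":0.9},{"wx":0,"wy":0,"wz":0,"tx":0,"ty":-0.053,"tz":-0.041,"claw":0.9},{"wx":0,"wy":0,"wz":0,"tx":0,"ty":-0.054,"tz":-0.0413,"claw":0.9},{"wx":0,"wy":0,"wz":0,"tx":0,"ty":-0.054,"tz":-0.0413,"claw":0.9}]' 100;  python3 - <<'E'
from h import *
st()
a=bot.grab_frame('scene');b=bot.grab_frame('top')
cv2.imwrite('pics/s9.png',a);cv2.imwrite('pics/t9.png',b)
cv2.imwrite('pics/c13.png',np.hstack([cv2.resize(a[90:250,350:450],(360,576),interpolation=2),cv2.resize(b[180:300,180:280],(440,576),interpolation=2)]))
E
```

```text
clock: 12.55
position: [0.4261, 0.2693, 0.3356]
tool_rot: [2.651, 1.569, 1.029]
force: [-0.7, 0.3, -6.0]
grip_width: 0.0248
clk 12.55 p [0.4261 0.2693 0.3356] yaw -2.94 down [ 0.001  0.002 -1.   ] F [-0.7  0.3 -6. ] M [ 0.07 -0.11  0.03] w 0.0248 q [-0.96  0.24  0.34  1.81 -0.09  1.1  -0.64]
```

View pics/c13.png

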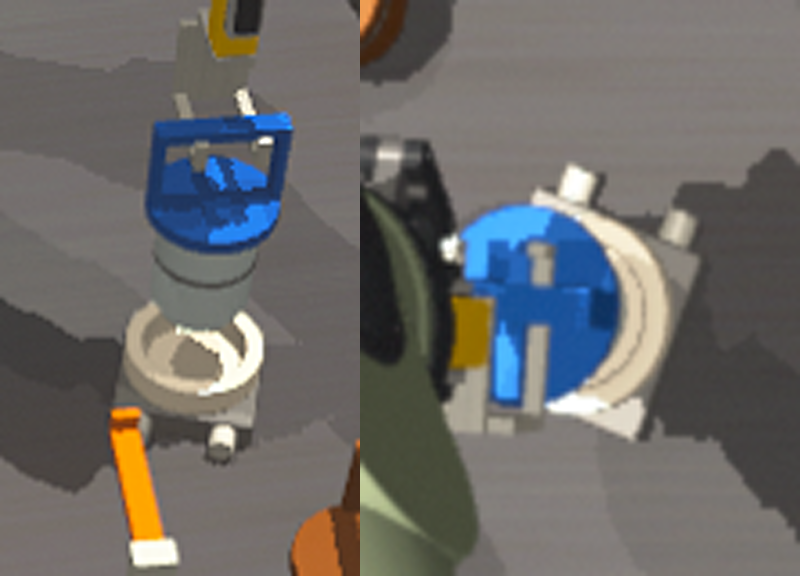

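```bash
python3 - <<'E'
import cv2,numpy as np
def c(im,x0,y0,k,w,h):
    o=cv2.resize(im[y0:y0+h,x0:x0+w],None,fx=k,fy=k,interpolation=cv2.INTER_CUBIC)
    for i in range(0,w,10): cv2.putText(o,str(x0+i),(i*k,8),0,.3,(255,255,255)); o[:,i*k]=o[:,i*k]//2+60
    for i in range(0,h,10): cv2.putText(o,str(y0+i),(0,i*k+4),0,.3,(255,255,255)); o[i*k]=o[i*k]//2+60
    return o
cv2.imwrite('pics/d1.png',c(cv2.imread('pics/s9.png'),380,115,9,60,65))
cv2.imwrite('pics/d2.png',c(cv2.imread('pics/t9.png'),200,215,10,55,55))
E
```

```text
(no output)
```

View pics/d1.png

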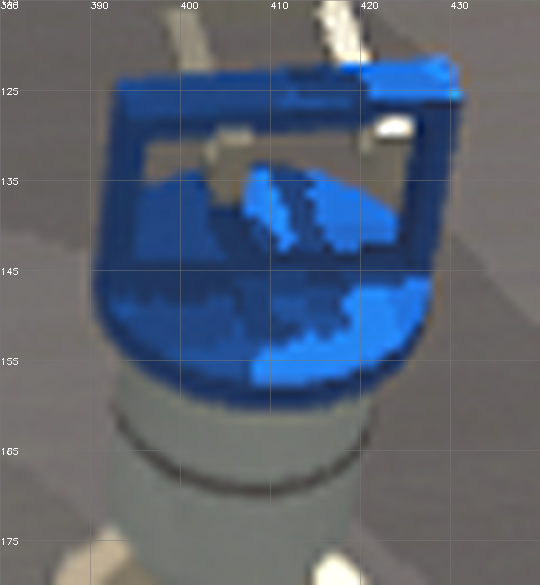

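View pics/d2.png

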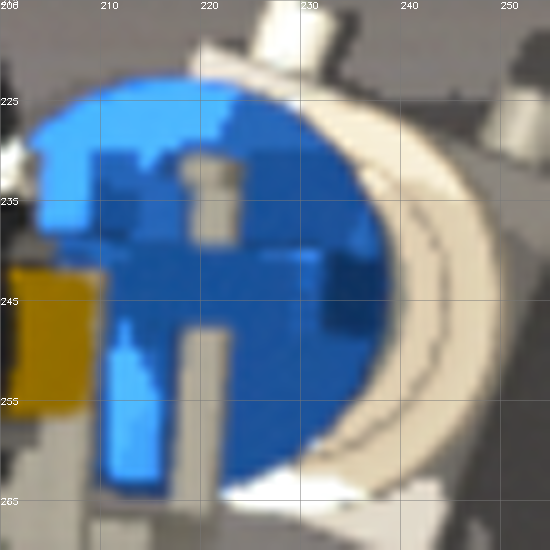

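```bash
python3 - <<'E'
from h import *
from scipy.optimize import least_squares
print('cams',[np.round(-K(n)[2].T@K(n)[3],3) for n in C])
zs=.3356-.1038+.007
S=lambda P:np.array(P,float)/9+[380,115]-.45
Tp=lambda P:np.array(P,float)/10+[200,215]-.45
sc=S([(110,335),(150,375),(200,398),(260,408),(330,402),(380,380),(415,345)])
tp=Tp([(300,110),(345,160),(375,210),(390,270),(388,320),(370,370),(340,420),(300,455),(260,480),(220,492),(40,140),(80,105),(130,85),(180,77),(230,82),(270,95)])
def circ(n,p,z1,z2,r):
    a=plane(n,p,z1);b=plane(n,p,z2)
    f=lambda c:np.minimum(np.hypot(*(a-c).T)-r,np.hypot(*(b-c).T)-r)
    s=least_squares(f,a.mean(0));return np.round(s.x*1000,1),'rms mm',round(1000*np.sqrt(np.mean(s.fun**2)),2)
for dz in(0,-.003):
    z=zs+dz
    print('dz',dz,'cap scene',circ('scene',sc,z-.064,z-.052,.044),'cap top',circ('top',tp,z-.064,z-.052,.044))
    q=plane('scene',S([(118,80),(445,57),(460,98),(113,115)]),z+.008);print('strap sc',np.round(q.mean(0)*1000,1),np.round(np.degrees(np.arctan2(*(q[0]-q[1])[::-1])),1))
# socket, fresh from initial pics: top view outer rim circle
t=cv2.imread('pics/top0.png');s=cv2.imread('pics/scene0.png')
m=mask(t,(0,0,225),(180,60,255));p=blob(m,(190,205,270,285))
P=plane('top',p,.049);print('rim top',cv2.minEnclosingCircle((P*1000).astype(np.float32)),rect(P))
E
python3 - <<'E'
import cv2
t=cv2.imread('pics/top0.png');s=cv2.imread('pics/scene0.png')
for n,im,x0,y0 in(('e1',t,202,215),('e2',s,375,165)):
    o=cv2.resize(im[y0:y0+57,x0:x0+57],None,fx=10,fy=10,interpolation=cv2.INTER_CUBIC);cv2.imwrite(f'pics/{n}.png',o)
E
```

```text
cams [array([ 1.324, -0.052,  0.992]), array([0.422, 0.035, 1.227])]
dz 0 cap scene (array([436.6, 267.6]), 'rms mm', np.float64(0.32)) cap top (array([438.3, 266. ]), 'rms mm', np.float64(0.96))
strap sc [439. 266.] -92.2
dz -0.003 cap scene (array([433.6, 268.7]), 'rms mm', np.float64(0.29)) cap top (array([438.4, 266.6]), 'rms mm', np.float64(0.89))
strap sc [435.4 267.3] -92.2
rim top ((437.1988525390625, 263.62457275390625), 63.8043098449707) (array([437.7, 267.6]), array([95.9, 96.4]), 72.2)
```

View pics/e1.png

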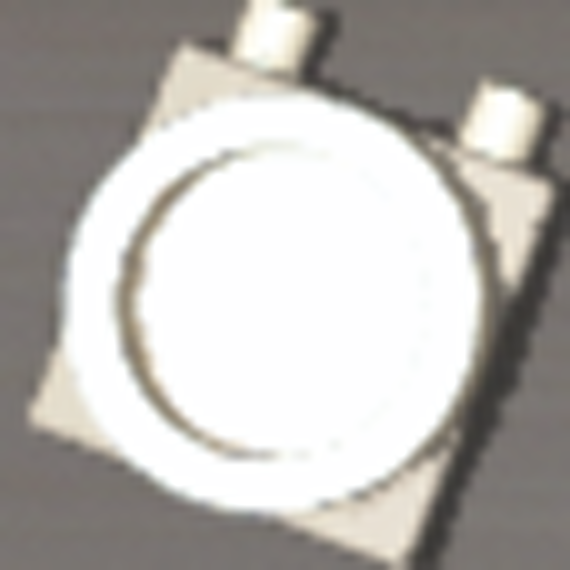

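View pics/e2.png

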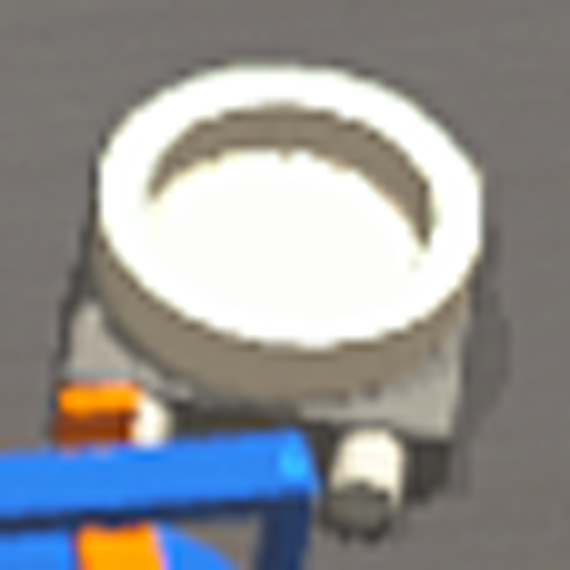

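```bash
python3 - <<'E'
from h import *
from scipy.optimize import least_squares
def cf(n,p,z,r):
    a=plane(n,p,z);s=least_squares(lambda c:np.hypot(*(a-c[:2]).T)-c[2],[*a.mean(0),r]);return np.round(s.x*1000,1)
P=np.array([(65,302),(85,215),(180,118),(270,93),(360,112),(440,180),(482,300),(450,410),(360,490),(270,512),(180,483),(95,400)],float)
print(cf('top',P/10+[202,215]-.45,.049,.049))
Q=np.array([(98,190),(130,122),(200,80),(280,65),(360,78),(430,120),(480,195),(465,280),(410,325),(310,345),(220,325),(140,275)],float)
print(cf('scene',Q/10+[375,165]-.45,.049,.049))
E
```

```text
[437.8 267.1  48.6]
[438.1 269.9  49.3]
```

```bash
python3 - <<'E'
from h import *
for c in((.4378,.267),(.4378,.269)):
    print([np.round(proj('scene',[[*c,z]])[0],2).tolist() for z in(.09,.14,.187,.2388)])
    th=np.linspace(0,2*np.pi,73)
    for z,r in((.087,.026),(.101,.034),(.084,.026)):
        p=proj('scene',np.c_[c[0]+r*np.cos(th),c[1]+r*np.sin(th),0*th+z]);print(z,'bottom',np.round(p[p[:,1].argmax()],1),'L',round(p[:,0].min(),1),'R',round(p[:,0].max(),1))
im=cv2.imread('pics/s9.png')[150:200,380:435];cv2.imwrite('pics/f1.png',cv2.resize(im,None,fx=12,fy=12,interpolation=2))
E
```

```text
[[404.38, 173.23], [406.51, 158.46], [408.62, 143.78], [411.07, 126.63]]
0.087 bottom [405.  181.5] L 393.8 R 414.7
0.101 bottom [405.9 179.8] L 391.1 R 418.6
0.084 bottom [404.9 182.3] L 393.7 R 414.6
[[405.16, 173.15], [407.32, 158.38], [409.45, 143.7], [411.92, 126.54]]
0.087 bottom [405.8 181.4] L 394.6 R 415.5
0.101 bottom [406.7 179.7] L 391.9 R 419.4
0.084 bottom [405.7 182.2] L 394.5 R 415.3
```

View pics/f1.png

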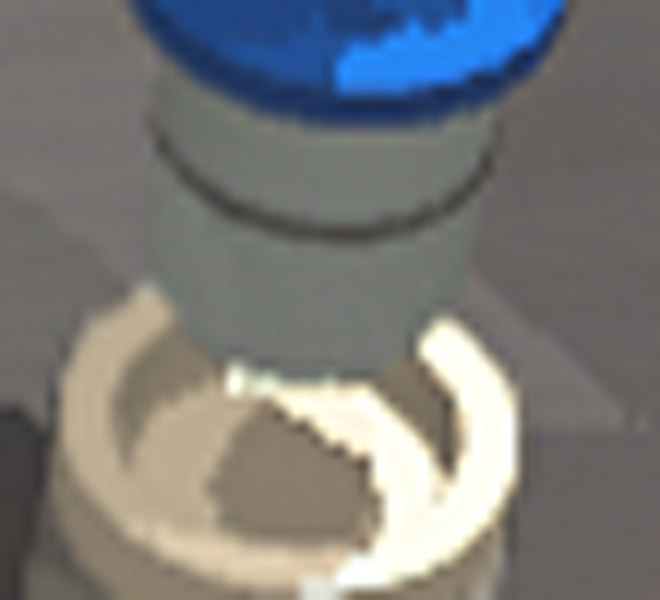

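```bash
python3 -c "
from h import *
st();go(.4258,.2706,.295,-3)"; python3 -m creep '[{"wx":0,"wy":0,"wz":0,"tx":0.002,"ty":0,"tz":-0.001,"claw":0.9},{"wx":0,"wy":0,"wz":0,"tx":0.008,"ty":0,"tz":-0.0013,"claw":0.9},{"wx":0,"wy":0,"wz":0,"tx":0.015,"ty":0,"tz":-0.0013,"claw":0.9},{"wx":0,"wy":0,"wz":0,"tx":0.021,"ty":0,"tz":-0.0013,"claw":0.9},{"wx":0,"wy":0,"wz":0,"tx":0.027,"ty":0,"tz":-0.0013,"claw":0.9},{"wx":0,"wy":0,"wz":0,"tx":0.032,"ty":0,"tz":-0.0013,"claw":0.9},{"wx":0,"wy":0,"wz":0,"tx":0.034,"ty":0,"tz":-0.0013,"claw":0.9},{"wx":0,"wy":0,"wz":0,"tx":0.034,"ty":0,"tz":-0.0013,"claw":0.9}]' 100;  python3 - <<'E'
from h import *
st();go(.4258,.2706,.285,-3)
a=bot.grab_frame('scene');b=bot.grab_frame('top')
cv2.imwrite('pics/s10.png',a);cv2.imwrite('pics/t10.png',b)
cv2.imwrite('pics/c14.png',np.hstack([cv2.resize(a[120:220,370:440],(400,571),interpolation=2),cv2.resize(b[200:300,190:260],(400,571),interpolation=2)]))
E
```

```text
clk 12.65 p [0.4263 0.2692 0.3356] yaw -2.97 down [ 0.001  0.002 -1.   ] F [-0.1 -0.9 -4.6] M [0.08 0.08 0.02] w 0.0249 q [-0.96  0.24  0.34  1.81 -0.09  1.1  -0.64]
t [ 0.0406 -0.0006 -0.0013] w [ 0.03 -0.09 -0.05] rows>= 1
clock: 13.45
position: [0.4263, 0.2705, 0.3013]
tool_rot: [2.71, 1.569, 1.087]
force: [0.4, -0.7, -6.5]
grip_width: 0.0252
clk 13.45 p [0.4263 0.2705 0.3013] yaw -2.97 down [ 0.001  0.001 -1.   ] F [ 0.4 -0.7 -6.5] M [ 0.01 -0.02 -0.04] w 0.0252 q [-0.95  0.28  0.33  1.86 -0.11  1.02 -0.62]
t [ 0.0163 -0.0005 -0.0001] w [ 0.03 -0.08 -0.04] rows>= 1
```

View pics/c14.png

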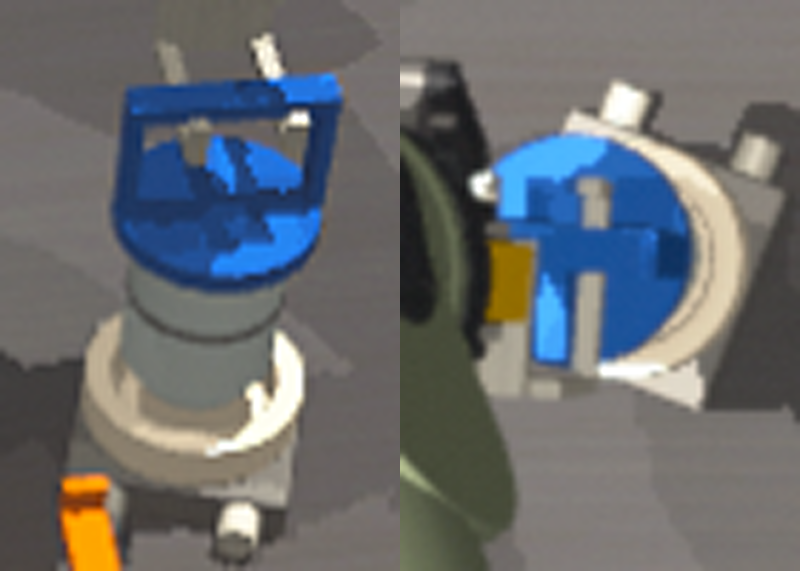

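```bash
python3 -m creep '[{"wx":0,"wy":0,"wz":0,"tx":0.003,"ty":0,"tz":0,"claw":0.9},{"wx":0,"wy":0,"wz":0,"tx":0.006,"ty":0,"tz":0,"claw":0.9},{"wx":0,"wy":0,"wz":0,"tx":0.009,"ty":0,"tz":0,"claw":0.9},{"wx":0,"wy":0,"wz":0,"tx":0.012,"ty":0,"tz":0,"claw":0.9},{"wx":0,"wy":0,"wz":0,"tx":0.014,"ty":0,"tz":0,"claw":0.9},{"wx":0,"wy":0,"wz":0,"tx":0.014,"ty":0,"tz":0,"claw":0.9},{"wx":0,"wy":0,"wz":0,"tx":0.014,"ty":0,"tz":0,"claw":0.9}]' 100;python3 -c "
from h import *
st()"
python3 -m creep '[{"wx":0,"wy":0,"wz":0,"tx":0.002,"ty":0,"tz":0,"claw":0.9},{"wx":0,"wy":0,"wz":0,"tx":0.004,"ty":0,"tz":0,"claw":0.9},{"wx":0,"wy":0,"wz":0,"tx":0.005,"ty":0,"tz":0,"claw":0.9},{"wx":0,"wy":0,"wz":0,"tx":0.005,"ty":0,"tz":0,"claw":0.9},{"wx":0,"wy":0,"wz":0,"tx":0.005,"ty":0,"tz":0,"claw":0.9}]' 100; python3 - <<'E'
from h import *
st()
a=bot.grab_frame('scene')
cv2.imwrite('pics/s11.png',a)
cv2.imwrite('pics/c15.png',cv2.resize(a[120:220,370:440],(400,571),interpolation=2))
E
```

```text
clock: 14.25
position: [0.4265, 0.2706, 0.2877]
tool_rot: [2.592, 1.569, 0.969]
force: [0.5, 0.8, -5.6]
grip_width: 0.0252
clk 14.25 p [0.4265 0.2706 0.2877] yaw -2.97 down [ 0.001  0.002 -1.   ] F [ 0.5  0.8 -5.6] M [-0.    0.07 -0.05] w 0.0252 q [-0.94  0.3   0.33  1.88 -0.11  0.98 -0.62]
clock: 14.75
position: [0.4265, 0.2706, 0.2827]
tool_rot: [2.585, 1.569, 0.963]
force: [-0.1, -0.4, -6.2]
grip_width: 0.025
clk 14.75 p [0.4265 0.2706 0.2827] yaw -2.97 down [ 0.001  0.002 -1.   ] F [-0.1 -0.4 -6.2] M [-0.05 -0.04  0.03] w 0.025 q [-0.94  0.3   0.33  1.88 -0.12  0.97 -0.61]
```

View pics/c15.png

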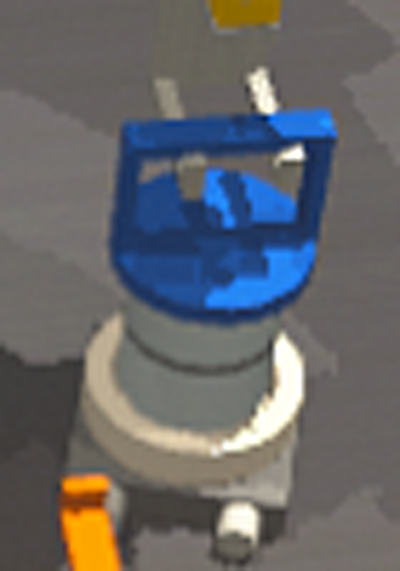

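Inside the socket freely, still full weight on the fork. Down in small steps until it is unloaded.

```bash
python3 -m creep '[{"wx":0,"wy":0,"wz":0,"tx":0.002,"ty":0,"tz":0,"claw":0.9},{"wx":0,"wy":0,"wz":0,"tx":0.003,"ty":0,"tz":0,"claw":0.9},{"wx":0,"wy":0,"wz":0,"tx":0.003,"ty":0,"tz":0,"claw":0.9}]' 100|grep -E "pos|force"
python3 -m creep '[{"wx":0,"wy":0,"wz":0,"tx":0.001,"ty":0,"tz":0,"claw":0.9},{"wx":0,"wy":0,"wz":0,"tx":0.002,"ty":0,"tz":0,"claw":0.9},{"wx":0,"wy":0,"wz":0,"tx":0.003,"ty":0,"tz":0,"claw":0.9},{"wx":0,"wy":0,"wz":0,"tx":0.003,"ty":0,"tz":0,"claw":0.9}]' 100|grep -E "pos|force"
python3 -m creep '[{"wx":0,"wy":0,"wz":0,"tx":0.001,"ty":0,"tz":0,"claw":0.9},{"wx":0,"wy":0,"wz":0,"tx":0.002,"ty":0,"tz":0,"claw":0.9},{"wx":0,"wy":0,"wz":0,"tx":0.003,"ty":0,"tz":0,"claw":0.9},{"wx":0,"wy":0,"wz":0,"tx":0.003,"ty":0,"tz":0,"claw":0.9}]' 100|grep -E "pos|force"
```

```text
position: [0.4265, 0.2706, 0.2796]
force: [0.6, 0.5, -5.9]
position: [0.4266, 0.2706, 0.2766]
force: [0.5, -0.3, -1.8]
position: [0.4265, 0.2706, 0.2735]
force: [0.1, -0.1, -3.0]
```

```bash
python3 -m creep '[{"wx":0,"wy":0,"wz":0,"tx":0.004,"ty":0,"tz":0,"claw":0.9},{"wx":0,"wy":0,"wz":0,"tx":0.009,"ty":0,"tz":0,"claw":0.9},{"wx":0,"wy":0,"wz":0,"tx":0.014,"ty":0,"tz":0,"claw":0.9},{"wx":0,"wy":0,"wz":0,"tx":0.019,"ty":0,"tz":0,"claw":0.9},{"wx":0,"wy":0,"wz":0,"tx":0.021,"ty":0,"tz":0,"claw":0.9},{"wx":0,"wy":0,"wz":0,"tx":0.021,"ty":0,"tz":0,"claw":0.9}]' 100;  python3 - <<'E'
from h import *
st()
a=bot.grab_frame('scene')
cv2.imwrite('pics/s12.png',a)
cv2.imwrite('pics/c16.png',cv2.resize(a[120:220,370:440],None,fx=6,fy=6,interpolation=2))
E
```

```text
clock: 16.5
position: [0.4265, 0.2706, 0.2522]
tool_rot: [2.665, 1.569, 1.042]
force: [0.2, 0.7, -2.4]
grip_width: 0.025
clk 16.5 p [0.4265 0.2706 0.2522] yaw -2.98 down [ 0.001  0.001 -1.   ] F [ 0.2  0.7 -2.4] M [ 0.01 -0.01 -0.04] w 0.025 q [-0.93  0.34  0.32  1.92 -0.13  0.9  -0.6 ]
```

View pics/c16.png

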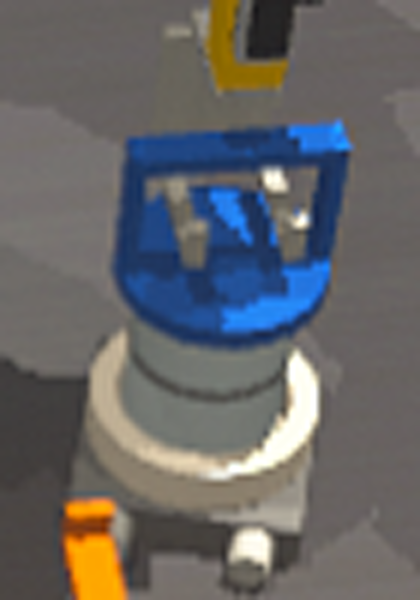

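```bash
python3 -m creep '[{"wx":0,"wy":0,"wz":0,"tx":0,"ty":-0.004,"tz":0,"claw":0.9},{"wx":0,"wy":0,"wz":0,"tx":0,"ty":-0.012,"tz":0,"claw":0.9},{"wx":0,"wy":0,"wz":0,"tx":0,"ty":-0.022,"tz":0,"claw":0.9},{"wx":0,"wy":0,"wz":0,"tx":0,"ty":-0.032,"tz":0,"claw":0.9},{"wx":0,"wy":0,"wz":0,"tx":0,"ty":-0.042,"tz":0,"claw":0.9},{"wx":0,"wy":0,"wz":0,"tx":0,"ty":-0.052,"tz":0,"claw":0.9},{"wx":0,"wy":0,"wz":0,"tx":0,"ty":-0.060,"tz":0,"claw":0.9},{"wx":0,"wy":0,"wz":0,"tx":0,"ty":-0.065,"tz":0,"claw":0.9}]' 100;  python3 - <<'E'
from h import *
st()
a=bot.grab_frame('scene')
cv2.imwrite('pics/s13.png',a)
cv2.imwrite('pics/c17.png',cv2.resize(a[100:220,360:450],None,fx=5,fy=5,interpolation=2))
E
```

```text
clock: 17.35
position: [0.3608, 0.2741, 0.2524]
tool_rot: [2.676, 1.569, 1.054]
force: [-0.3, 1.2, -2.1]
grip_width: 0.0249
clk 17.35 p [0.3608 0.2741 0.2524] yaw -2.95 down [ 0.001  0.002 -1.   ] F [-0.3  1.2 -2.1] M [-0.01 -0.01 -0.04] w 0.0249 q [-1.04  0.25  0.31  2.04 -0.1   0.86 -0.72]
```

View pics/c17.png

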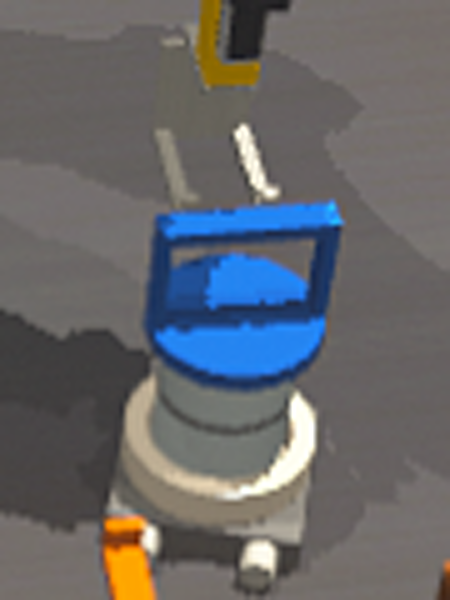

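```bash
python3 -m creep '[{"wx":0,"wy":0,"wz":0,"tx":-0.01,"ty":-0.003,"tz":0,"claw":0.9},{"wx":0,"wy":0,"wz":0,"tx":-0.03,"ty":-0.003,"tz":0,"claw":0.9},{"wx":0,"wy":0,"wz":0,"tx":-0.055,"ty":-0.003,"tz":0,"claw":0.9},{"wx":0,"wy":0,"wz":0,"tx":-0.08,"ty":-0.003,"tz":0,"claw":0.9},{"wx":0,"wy":0,"wz":0,"tx":-0.095,"ty":-0.003,"tz":0,"claw":0.9},{"wx":0,"wy":0,"wz":0,"tx":-0.095,"ty":-0.003,"tz":0,"claw":0.9}]' 100;  python3 -c "
from h import *
st();go(.43,.08,.345,-5)"
```

```text
clock: 18.0
position: [0.3581, 0.2745, 0.3496]
tool_rot: [2.592, 1.566, 0.969]
force: [-0.3, -0.3, -2.3]
grip_width: 0.0248
clk 18.0 p [0.3581 0.2745 0.3496] yaw -2.96 down [ 0.003  0.004 -1.   ] F [-0.3 -0.3 -2.3] M [-0.06 -0.04 -0.02] w 0.0248 q [-1.07  0.13  0.32  1.91 -0.05  1.11 -0.78]
t [0.0039 0.0818 0.1905] w [ 2.04 -0.26 -0.15] rows>= 5
```

```bash
python3 -m creep '[{"wx":0,"wy":0,"wz":0,"tx":0,"ty":0.005,"tz":0.015,"claw":0.9},{"wx":0,"wy":-0.2,"wz":-0.1,"tx":0.002,"ty":0.015,"tz":0.045,"claw":0.9},{"wx":0.5,"wy":-0.2,"wz":-0.1,"tx":0.003,"ty":0.03,"tz":0.08,"claw":0.9},{"wx":1,"wy":-0.2,"wz":-0.1,"tx":0.003,"ty":0.045,"tz":0.12,"claw":0.9},{"wx":1.5,"wy":-0.2,"wz":-0.1,"tx":0.003,"ty":0.062,"tz":0.16,"claw":0.9},{"wx":2,"wy":-0.2,"wz":-0.1,"tx":0.003,"ty":0.08,"tz":0.20,"claw":0.9},{"wx":2.5,"wy":-0.2,"wz":-0.1,"tx":0.003,"ty":0.09,"tz":0.24,"claw":0.9},{"wx":3,"wy":-0.2,"wz":-0.1,"tx":0.003,"ty":0.1,"tz":0.28,"claw":0.9}]' 100;  python3 -c "
from h import *
st();go(.48,-.27,.333,-8)"
```

```text
clock: 18.8
position: [0.4431, -0.0127, 0.345]
tool_rot: [2.791, 1.57, 1.116]
force: [1.0, 0.7, -2.4]
grip_width: 0.0249
clk 18.8 p [ 0.4431 -0.0127  0.345 ] yaw -6.03 down [ 0.     0.001 -1.   ] F [ 1.   0.7 -2.4] M [ 0.01 -0.16 -0.01] w 0.0249 q [-0.64  0.13  0.6   1.94 -0.08  1.1  -0.11]
t [0.0119 0.0637 0.252 ] w [ 1.97 -0.04 -0.01] rows>= 6
```

```bash
python3 -m creep '[{"wx":0.5,"wy":0,"wz":0,"tx":0,"ty":0.012,"tz":0.045,"claw":0.9},{"wx":1,"wy":0,"wz":0,"tx":0.003,"ty":0.024,"tz":0.09,"claw":0.9},{"wx":1.5,"wy":0,"wz":0,"tx":0.005,"ty":0.036,"tz":0.135,"claw":0.9},{"wx":2,"wy":0,"wz":0,"tx":0.008,"ty":0.048,"tz":0.18,"claw":0.9},{"wx":2,"wy":0,"wz":0,"tx":0.01,"ty":0.058,"tz":0.22,"claw":0.9},{"wx":2,"wy":0,"wz":0,"tx":0.012,"ty":0.063,"tz":0.245,"claw":0.9},{"wx":2,"wy":0,"wz":0,"tx":0.012,"ty":0.0637,"tz":0.252,"claw":0.9},{"wx":2,"wy":0,"wz":0,"tx":0.012,"ty":0.0637,"tz":0.252,"claw":0.9}]' 100;  python3 -c "
from h import *
st();go(.48,-.27,.2,-8);go(.48,-.27,.112,-8)"
```

```text
clock: 19.6
position: [0.479, -0.2712, 0.3321]
tool_rot: [-1.711, 1.569, 2.859]
force: [-0.6, 0.1, -2.7]
grip_width: 0.0247
clk 19.6 p [ 0.479  -0.2712  0.3321] yaw -8.17 down [-0.001  0.    -1.   ] F [-0.6  0.1 -2.7] M [ 0.02 -0.03 -0.  ] w 0.0247 q [-0.11  0.39  0.71  1.72 -0.28  1.14  0.54]
t [ 0.1321  0.001  -0.0013] w [-0.17 -0.01  0.08] rows>= 3
t [ 0.2201  0.0011 -0.0013] w [-0.17 -0.01  0.08] rows>= 5
```

```bash
python3 -m creep '[{"wx":0,"wy":0,"wz":0,"tx":0.02,"ty":0.001,"tz":-0.0015,"claw":0.9},{"wx":0,"wy":0,"wz":0,"tx":0.055,"ty":0.001,"tz":-0.0015,"claw":0.9},{"wx":0,"wy":0,"wz":0,"tx":0.095,"ty":0.001,"tz":-0.0015,"claw":0.9},{"wx":0,"wy":0,"wz":0,"tx":0.135,"ty":0.001,"tz":-0.0015,"claw":0.9},{"wx":0,"wy":0,"wz":0,"tx":0.165,"ty":0.001,"tz":-0.0015,"claw":0.9},{"wx":0,"wy":0,"wz":0,"tx":0.185,"ty":0.001,"tz":-0.0015,"claw":0.9},{"wx":0,"wy":0,"wz":0,"tx":0.192,"ty":0.001,"tz":-0.0015,"claw":0.9},{"wx":0,"wy":0,"wz":0,"tx":0.192,"ty":0.001,"tz":-0.0015,"claw":0.9}]' 100;  python3 - <<'E'
from h import *
st();go(.48,-.2695,.1088,-8)
a=bot.grab_frame('scene');b=bot.grab_frame('top')
cv2.imwrite('pics/s14.png',a);cv2.imwrite('pics/t14.png',b)
cv2.imwrite('pics/c18.png',np.hstack([cv2.resize(a[160:260,150:220],(400,571),interpolation=2),cv2.resize(b[180:280,420:490],(400,571),interpolation=2)]))
E
```

```text
clock: 20.4
position: [0.4798, -0.269, 0.1399]
tool_rot: [-1.81, 1.568, 2.76]
force: [0.9, -0.2, -1.4]
grip_width: 0.025
clk 20.4 p [ 0.4798 -0.269   0.1399] yaw -8.12 down [-0.002  0.001 -1.   ] F [ 0.9 -0.2 -1.4] M [-0.02 -0.02  0.01] w 0.025 q [ 0.02  0.62  0.55  1.91 -0.47  0.74  0.7 ]
t [0.0311 0.0003 0.0005] w [-0.12 -0.03  0.14] rows>= 1
```

View pics/c18.png

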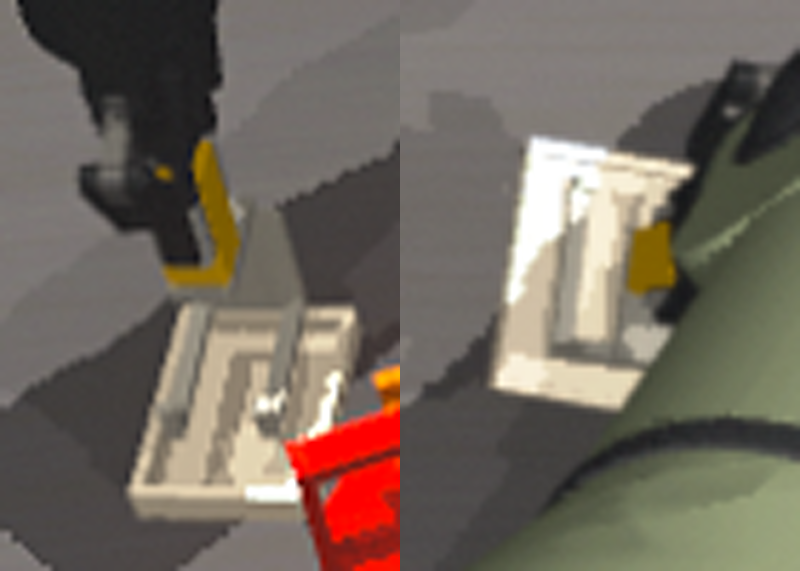

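Centred over the tray; lowering until contact.

```bash
python3 -m creep '[{"wx":0,"wy":0,"wz":0,"tx":0.006,"ty":0,"tz":0,"claw":0.9},{"wx":0,"wy":0,"wz":0,"tx":0.014,"ty":0,"tz":0,"claw":0.9},{"wx":0,"wy":0,"wz":0,"tx":0.021,"ty":0,"tz":0,"claw":0.9},{"wx":0,"wy":0,"wz":0,"tx":0.026,"ty":0,"tz":0,"claw":0.9},{"wx":0,"wy":0,"wz":0,"tx":0.028,"ty":0,"tz":0,"claw":0.9},{"wx":0,"wy":0,"wz":0,"tx":0.028,"ty":0,"tz":0,"claw":0.9}]' 100|grep -E "pos|force"
python3 -m creep '[{"wx":0,"wy":0,"wz":0,"tx":0.001,"ty":0,"tz":0,"claw":0.9},{"wx":0,"wy":0,"wz":0,"tx":0.002,"ty":0,"tz":0,"claw":0.9},{"wx":0,"wy":0,"wz":0,"tx":0.002,"ty":0,"tz":0,"claw":0.9}]' 100|grep -E "pos|force"
```

```text
position: [0.4802, -0.2697, 0.1128]
force: [0.1, 0.4, -2.1]
position: [0.4803, -0.2697, 0.1108]
force: [-0.6, -0.2, -2.3]
```

```bash
python3 -m creep '[{"wx":0,"wy":0,"wz":0,"tx":0.001,"ty":0,"tz":0,"claw":0.9},{"wx":0,"wy":0,"wz":0,"tx":0.002,"ty":0,"tz":0,"claw":0.9},{"wx":0,"wy":0,"wz":0,"tx":0.002,"ty":0,"tz":0,"claw":0.9}]' 60|grep -E "pos|force"
python3 -m creep '[{"wx":0,"wy":0,"wz":0,"tx":0.0005,"ty":0,"tz":0,"claw":0.9},{"wx":0,"wy":0,"wz":0,"tx":0.001,"ty":0,"tz":0,"claw":0.9},{"wx":0,"wy":0,"wz":0,"tx":0.001,"ty":0,"tz":0,"claw":0.9}]' 60|grep -E "pos|force"
```

```text
position: [0.4803, -0.2698, 0.1089]
force: [-1.2, 0.7, 0.5]
position: [0.4802, -0.2699, 0.1088]
force: [-6.2, 3.5, 21.1]
```

```bash
python3 -m creep '[{"wx":0,"wy":0,"wz":0,"tx":-0.0005,"ty":0,"tz":0,"claw":0.9},{"wx":0,"wy":0,"wz":0,"tx":-0.0005,"ty":0,"tz":0,"claw":0.9}]' 40|grep -E "pos|force"
python3 -m creep '[{"wx":0,"wy":0,"wz":0,"tx":0,"ty":0,"tz":0,"claw":0.6},{"wx":0,"wy":0,"wz":0,"tx":0,"ty":0,"tz":0,"claw":0.4},{"wx":0,"wy":0,"wz":0,"tx":0,"ty":0,"tz":0,"claw":0.2},{"wx":0,"wy":0,"wz":0,"tx":0,"ty":0,"tz":0,"claw":0},{"wx":0,"wy":0,"wz":0,"tx":0,"ty":0,"tz":0,"claw":0},{"wx":0,"wy":0,"wz":0,"tx":0,"ty":0,"tz":0,"claw":0},{"wx":0,"wy":0,"wz":0,"tx":0,"ty":0,"tz":0,"claw":0}]' 40
```

```text
position: [0.4803, -0.27, 0.1094]
force: [-0.2, -0.6, -2.1]
clock: 22.9
position: [0.4803, -0.27, 0.1094]
tool_rot: [2.394, 1.57, 0.681]
force: [-0.4, -0.0, 1.0]
grip_width: 0.0854
```

```bash
python3 -m creep '[{"wx":0,"wy":0,"wz":0,"tx":-0.01,"ty":0,"tz":0,"claw":0},{"wx":0,"wy":0,"wz":0,"tx":-0.03,"ty":0,"tz":0,"claw":0},{"wx":0,"wy":0,"wz":0,"tx":-0.06,"ty":0,"tz":0,"claw":0},{"wx":0,"wy":0,"wz":0,"tx":-0.1,"ty":0,"tz":0,"claw":0},{"wx":0,"wy":0,"wz":0,"tx":-0.14,"ty":0,"tz":0,"claw":0},{"wx":0,"wy":0,"wz":0,"tx":-0.18,"ty":0,"tz":0,"claw":0},{"wx":0,"wy":0,"wz":0,"tx":-0.22,"ty":0,"tz":0,"claw":0},{"wx":0,"wy":0,"wz":0,"tx":-0.22,"ty":0,"tz":0,"claw":0}]' 40; python3 -m creep '[{"wx":0,"wy":0,"wz":0,"tx":0,"ty":0,"tz":0.03,"claw":0},{"wx":0,"wy":0,"wz":0,"tx":0,"ty":-0.01,"tz":0.07,"claw":0},{"wx":0,"wy":0,"wz":0,"tx":0,"ty":-0.02,"tz":0.11,"claw":0},{"wx":0,"wy":0,"wz":0,"tx":0,"ty":-0.03,"tz":0.14,"claw":0},{"wx":0,"wy":0,"wz":0,"tx":0,"ty":-0.03,"tz":0.15,"claw":0},{"wx":0,"wy":0,"wz":0,"tx":0,"ty":-0.03,"tz":0.15,"claw":0}]' ; python3 - <<'E'
from h import *
st()
a=bot.grab_frame('scene');b=bot.grab_frame('top')
cv2.imwrite('pics/s15.png',a);cv2.imwrite('pics/t15.png',b)
cv2.imwrite('pics/c19.png',np.hstack([cv2.resize(a[160:260,150:220],(400,571),interpolation=2),cv2.resize(a[120:220,370:440],(400,571),interpolation=2)]))
E
```

```text
clock: 23.7
position: [0.4811, -0.2713, 0.3347]
tool_rot: [1.459, 1.563, -0.255]
force: [0.2, -0.1, -1.6]
grip_width: 0.0855
clock: 24.3
position: [0.4291, -0.4166, 0.3349]
tool_rot: [1.393, 1.564, -0.324]
force: [0.2, 0.7, -0.7]
grip_width: 0.0856
clk 24.3 p [ 0.4291 -0.4166  0.3349] yaw -8.36 down [ 0.007 -0.002 -1.   ] F [ 0.2  0.7 -0.7] M [ 0.02 -0.02  0.01] w 0.0856 q [ 0.2   0.48  0.71  1.6  -0.34  1.19  0.83]
```

View pics/c19.png

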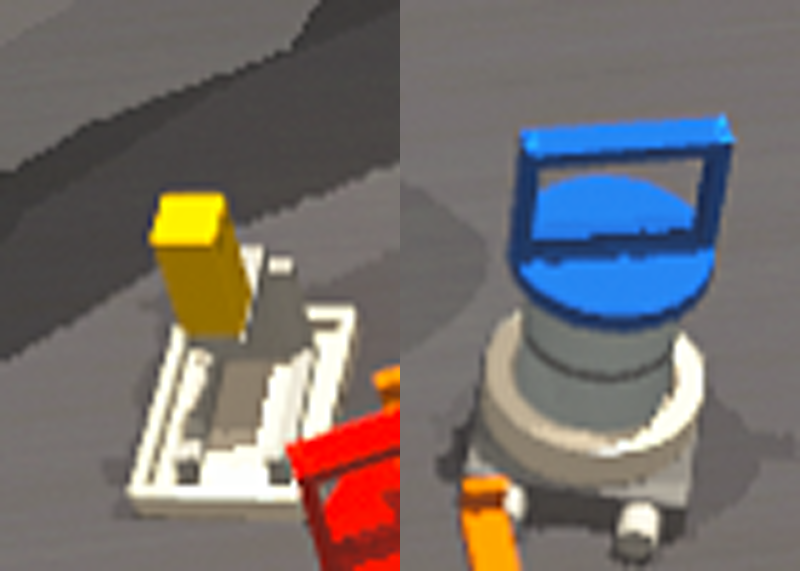

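View pics/t15.png

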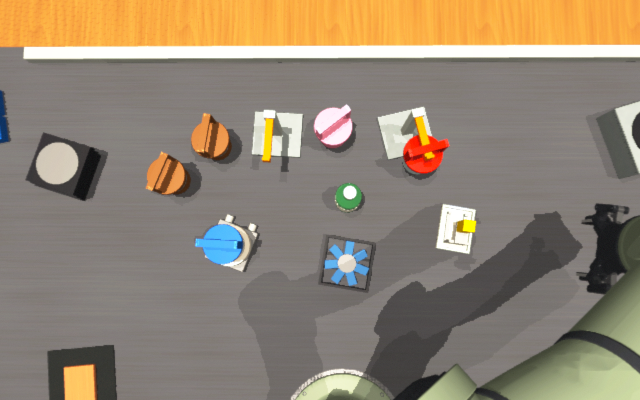

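View pics/s15.png

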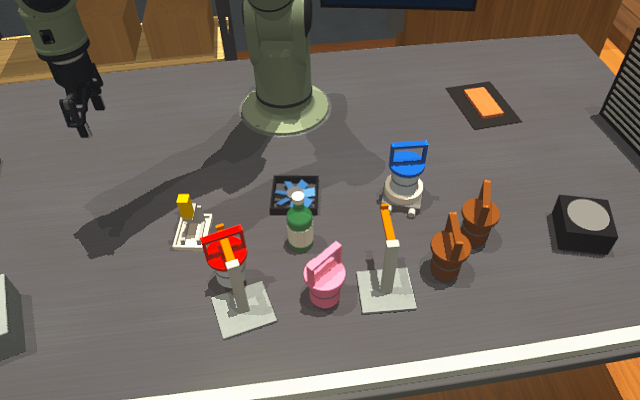

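```bash
python3 - <<'E'
from h import *
S=np.array([(523,130),(722,117),(733,143),(520,158)],float);S=(S-[400,0])*[70/400,100/571]+[370,120]-.42
for z in(.189,.194):
    print(z,np.round(plane('scene',S,z).mean(0)*1000,1))
t=cv2.imread('pics/t15.png');m=mask(t,(95,120,60),(115,255,255));p=blob(m,(190,215,250,275))
print(p[p[:,0].argmin()],np.round(plane('top',[p[p[:,0].argmin()]],.189)*1000),np.round(proj('top',[[.4378,.268+.043,.189]]),1))
# level check of the strap ends
P=proj('scene',[[.43,.225,.189],[.43,.311,.189],[.446,.311,.189],[.446,.225,.189]]);print(np.round(P,1).tolist(),np.round(S,1).tolist())
E
python3 -c "
from workcell import bot
bot.job_done()"
```

```text
0.189 [439.3 267.1]
0.194 [444.8 265.1]
[195. 244.] [[437. 310.]] [[194.6 243.5]]
[[390.6, 142.7], [425.9, 139.2], [427.7, 143.6], [392.1, 147.2]] [[391.1, 142.3], [425.9, 140.1], [427.9, 144.6], [390.6, 147.3]]
the job is handed in; nothing more can be done
```

The job is done and handed in at about 24 s of the 72 s. I took the fork by its grip, lifted the blue-capped tank off its hook, lowered it into the pump socket, drew the fork out and stood it back in the tray. The gripper held only the fork and did not come near the tank.

**Tank:** The fork unloaded between 0.280 and 0.277 m of tool height; 0.278 m was expected for "fully home". In the last picture the strap corners lie within about 1.5 px of where an upright, seated tank should show. The strap's middle casts to (0.439, 0.267) m, against a socket at (0.438, 0.267–0.270) m.

**Fork:** It stands upright inside the tray walls. Just before release it briefly pressed on the tray floor with about 21 N; I backed off before opening the gripper.

**Everything else:** In the last pictures the red-capped spare still hangs, and the bottle, the fan and the brown and pink look-alikes look where they were; I compared these by eye only. The robot is clear of everything.

**Disagreements:** The two cameras differed by 1–3 mm on the socket's y position. I corrected the tank by 1.3 mm before lowering it, and it went in with no side force.

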